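# Hold a sprung terminal-box lid at the gauge mark

## Task

Check the spring hinge of the terminal box: push the carriage it rides on along its slide, towards the angle arc, until it snaps home in the spring detent, and only then raise the lid by its black bar until the lid lies parallel to the red pointer, seen from the side. Finish while still holding the bar in the gripper with the lid steady at that angle (it springs shut if let go); leave the carriage home, and do not move the pointer or the bin, cup and carton standing around.

Things in the scene. Friction and masses are not known exactly. Their poses are not given: they have to be found in the camera images.
- jig: Bolted-down jig: aluminium plate 250 x 460 x 12 mm, y from -310 to +150 mm. Origin on the bench, below the middle of the carriage once home; z up. The carriage slides along +y. The lid's hinge line is parallel to y on the +x side, its black bar on the -x side. A dark angle arc (radius 240 mm, up to 330 mm high) stands at y = +112 mm, a blue detent block at x = +120, y = 0, 44 mm high.
- carriage (a joint): Slide of the carriage in m along the jig's +y: 0 = away from the arc, 0.100 = home on the end stop. Starts at 0 to 0.05. Friction 1.5 N; from about 0.082 a spring plunger on a ridge resists with 8 to 10 N until, past 0.092, it snaps behind the ridge, drives the carriage to 0.100 and keeps it there (similar force to pull it out).
- push_face (a point): Centre of the pushing face of the upright yellow plate at the carriage's -y end, 60 mm above the bench. The face looks to the jig's -y, is 90 mm wide (along the jig's x), 23 to 83 mm above the bench; the plate is 12 mm thick, 23 mm in front of the box wall. Moves with the carriage; axes as the jig's.
- lid (a joint): Opening angle of the lid in rad: 0 = shut and level, grows as the -x edge rises, stop at 1.35. Hinge spring 0.5 N m when shut plus 0.5 N m per rad; with its weight (about 0.2 kg) it takes 3 to 4 N upward at the bar when shut, 5 to 9 N at 0.45 to 0.85 rad. Springs shut if let go.
- lid_hinge (a point): Middle of the lid's hinge line: 94 mm above the bench, 85 mm to the jig's +x of the carriage's middle. The light grey lid (162 x 148 x 7 mm, on a box 160 x 140 mm with its rim 90 mm above the bench) reaches from there to -x when shut. Axes as bar_center.
- bar_center (a point): Middle of the black round bar that raises the lid: 12 mm diameter, 110 mm long, parallel to the jig's y, 210 mm from the hinge line in the lid's plane, 94 mm above the bench when shut. It is 45 mm ahead of the lid's front edge on two thin end arms, free below down to the base plate. It can turn within a grip. Axes turn with the lid: x towards the hinge, y along the bar; shut, they are the jig's.
- pointer (a joint): Angle of the red pointer in rad, measured exactly as the lid's: 0 = level, positive = raised. Set between 0.45 and 0.85 and held by friction. The lid is right when lid equals it.
- pointer_tip (a point): Tip of the red pointer, a flat red arm 225 x 5 x 10 mm beside the arc, pivoting at y = +100 mm (jig) on the same axis as the lid's hinge line when the carriage is home. Axes turn with the pointer: x from the tip towards the pivot.
- bin_in (a point): Inner floor centre of the loose blue bin, 130 x 100 x 60 mm (bystander).
- cup_rim (a point): Centre of the mouth of the loose turquoise cup, 72 mm across, 90 mm high (bystander).
- carton: Loose cardboard carton 100 x 75 x 60 mm, origin at the centre of its underside (bystander).

How it is judged:
On the way, in this order (a step that is already met when the one before it is completed fails the run):
1. the carriage is pushed home into its detent (value of joint carriage above 0.096 m and value of joint lid below 0.15 rad), for 0.2 s.
2. the lid is raised to the pointer (angle between the x axis of bar_center and the x axis of pointer_tip, either way round below 0.08 rad and value of joint lid above 0.3 rad and value of joint carriage above 0.096 m), for 0.3 s.
At the end, for the whole second after the job is handed in: The carriage is home in the detent (within 4 mm), the lid stands within 0.08 rad of the red pointer's angle and is steady (under 0.12 rad/s), the gripper's fingers hold it (over 1.5 N) and no loose thing props it, the pointer's tip is within 20 mm and each bystander within 30 mm of where it started (all of step 2 and velocity of joint lid between -0.12 and 0.12 rad/s and contact force between the fingers and lid above 1.5 N and distance of pointer_tip from where it was at the start of the episode below 0.02 m and distance of each of bin_in, cup_rim, carton from where it was at the start of the episode below 0.03 m and contact force between lid and bin below 0.2 N and contact force between lid and cup below 0.2 N and contact force between lid and carton below 0.2 N); the arm keeps its last pose, push and grip.
It fails at once if the lid is raised before the carriage is home (value of joint lid above 0.15 rad and value of joint carriage below 0.09 m).
It fails at once if the pointer is moved (distance of pointer_tip from where it was at the start of the episode above 0.02 m).
It fails at once if a bystander is disturbed (distance of any of bin_in, cup_rim, carton from where it was at the start of the episode above 0.03 m).
It also fails if it takes over 51 s, if anything falls off the work surface, if the arm or the gripper's body presses on something with over 40 N, if the wrist force passes 120 N, or if a joint passes its speed limit or range.

## Robot

A 6-joint arm with a two-finger parallel gripper is mounted at the origin on the work surface. World frame = base frame: x ahead of the robot, y to its left, z up, the work surface at z = 0. Lengths are in m, angles in rad, forces in N, time in s.
With the tool pointing down it reaches from about 0.275 to 0.825 m from the base axis. Payload 4.9 kg.
Tool frame: the origin (TCP) lies at the very end of the fingers, on their centre line; the grasp point (between the pads) lies 19 mm behind it; y points along the fingers, z is the direction in which the jaws open and shut, and the axes are right-handed (so a half turn about y gives the same grasp; the last joint's range is limited). The gripper opens to 85 mm and grips with 20 to 120 N. Pads are 22 mm wide; open, the fingers measure 114 mm over their backs; the gripper's body (76 mm by 85 mm) begins 54 mm behind the grasp point. The pads swing forward as they close: fully open they stand 13 mm farther back than shut.
Start: joints at [1.152, 0.326, -0.193, 1.052, 0, 1.437], TCP at [0.155, 0.528, 0.192] pointing down, gripper open.
Joint ranges: [-2.65, 2.65], [-0.97, 1.79], [-1.3, 1.35], [-1.93, 2.1], [-1.47, 1.37], [-3.14, 3.14]. Speed limits (rad/s): [2.57, 2.57, 3.14, 3.14, 3.14, 3.14].

## Interface

Orientations are given as a 3x3 rotation matrix whose columns are the frame's x, y, z axes.
In Python, from cell import robot gives the robot as it stands. The module is installed in compiled form; this text tells all that it offers.
- The arm moves only by the tool carry_out, never from a script. Its argument "motion" is a list of rows, each a list of 4 numbers: the shift along the tool's x, y, z in units of 0.03 m (1.0 is 0.03 m), then the turn about the tool's y in units of 5 degrees (1.0 is 5 degrees). In form: [[tx, ty, tz, twist], ...]. A call has 1 to 10 rows; each row shifts and turns the pose as measured when the row begins, along the tool's axes as they then stand; what a row does not reach is not made up. A row lasts 1/12 s, in which the tool goes at most 41.7 mm and 7.16 degrees, less where a joint would pass 70% of its speed; a pose out of reach is approached as far as the arm can. A call with a number of a shift or a turn outside -1 to 1 is refused whole. A call with a gripper value outside its range is refused whole. "hand" is the closure, from 0 (fully open) to 1 (shut), set as the call begins (left out, the last holds). The fingers move at their own pace and stop on an object; "force" is the grip in N (left out, the last holds). Time passes only in rows, so rows that do not move let the fingers close. It gives the time, the measured TCP pose, the force and the opening at its end, in the units of the state.
- robot.get_state(): the state, without advancing time (a new reading comes with each control period).
- robot.snapshot(name): name is "side" or "top" or "wrist"; returns a dict with "color" (420x560x3 uint8, red, green, blue), "K" (3x3 intrinsics, pixels), "k1" (the pictures are not rectified: a ray, as slopes to the right and down, at radius r is drawn at 1 + k1 r^2 times it, then the intrinsics apply), "world_from_camera" (4x4, takes a point from camera to world coordinates). Camera axes: x right, y up, looking along -z (the intrinsics and any distortion apply to the point x, -y, -z); pixel columns grow to the right and rows downward; lengths in m; the calibration is good to about 2 mm. A picture is of the moment at which its call begins. There is no depth.
- robot.hand_in(): hands the job in, once; it reports no verdict.
Trained networks look in the newest picture that a camera, given by its name, has taken for a name from the list of things; names that differ only in an ending like _2 or _b are one class to them, and where a whole thing is asked for, a point or a joint stands for the part that bears it (a point fixed in the world has none). Each returns a list of dicts, best first, with "p" (0 to 1); they miss things now and then, are a little off and sometimes report something else, mostly with a low value. They report only what shows in the picture. A call takes as long as a camera call.
- robot.recognise(camera, query): "position" ([x, y, z] in m, in the coordinates of the camera as it stood for that picture, good to about 4 mm: the middle of the surface that is visible of it).
The state is a dict: "t": time; "q": joint angles; "qd": joint speeds; "joint_efforts": joint torques, N m; "tcp_pos": TCP position; "tool_rot": TCP orientation; "ft_force": force on the tool from outside, world axes, zero at the start; "moment": the same for the moment, N m; "width": finger opening in m.
Only numpy, scipy, OpenCV 4.12 (cv2) and the standard library are available. Lean on these libraries where they do the work, as an engineer would, in place of code of your own. Each camera call takes 0.05 s, during which the arm holds its last target.

## Working session

There is one attempt and no reset: what is moved stays moved. The work goes in short steps, Python scripts to look and compute and a tool call to move; the robot and the scene stay as the last step left them, time stands still between calls to the robot, and variables do not carry over. Pictures are saved under pics/ and viewed, and the job is handed in when it is done.

Besides the shell and the picture viewer there is one more tool, called as a command line: name --pt "numbers of a row" for each row, then --argument value for the rest. carry_out: Moves the arm, as the interface text tells. Shifts and turns lie within -1 to 1; 1 stands for 0.03 m of shift or 5 degrees of turn. Its arguments: {"type":"object","properties":{"motion":{"type":"array","items":{"type":"array","items":{"type":"number","minimum":-1,"maximum":1}}},"hand":{"type":"number"},"force":{"type":"number"}},"required":["motion"]}

```bash
mkdir -p pics; cat > h.py <<'E'
import numpy as np, cv2
from cell import robot
def snap(n,f):
    s=robot.snapshot(n); cv2.imwrite('pics/'+f+'.png',cv2.cvtColor(s['color'],cv2.COLOR_RGB2BGR)); return s
def proj(s,p):
    T=np.linalg.inv(s['world_from_camera']); c=(T@np.append(p,1))[:3]
    x,y=c[0]/-c[2],-c[1]/-c[2]; r=x*x+y*y; k=1+s['k1']*r
    K=np.array(s['K']); return np.array([K[0,0]*x*k+K[0,2],K[1,1]*y*k+K[1,2]])
def w(s,p): return (s['world_from_camera']@np.append(p,1))[:3]
E
python3 - <<'E'
from h import *
np.set_printoptions(precision=4,suppress=True)
st=robot.get_state(); print(st['t'],st['tcp_pos'],st['tool_rot'],st['width'])
for n in ['side','top','wrist']:
    s=snap(n,n+'0'); print(n,s['K'][0],s['k1'],s['world_from_camera'])
    for q in ['jig','push_face','lid_hinge','bar_center','pointer_tip','bin_in','cup_rim','carton','carriage','lid','pointer']:
        try:
            print(q,[(np.round(w(s,d['position']),3),round(d['p'],2)) for d in robot.recognise(n,q)[:2]])
        except Exception as e: print(q,e)
print(robot.get_state()['t'])
E
```

```text
0.0 [0.1543 0.5272 0.191 ] [[ 0.9597 -0.0007  0.281 ]
 [-0.281  -0.0016  0.9597]
 [-0.0002 -1.     -0.0018]] 0.08560249785641083
side [483.4845   0.     290.2353] -0.07526784720453492 [[ 0.9659  0.1497 -0.2114  0.2829]
 [-0.2586  0.5096 -0.8206 -1.2455]
 [-0.0151  0.8473  0.5309  0.8816]
 [ 0.      0.      0.      1.    ]]
jig [(array([ 0.593, -0.146,  0.024]), 0.79), (array([ 0.594, -0.133,  0.099]), 0.42)]
push_face [(array([ 0.593, -0.133,  0.1  ]), 0.6)]
lid_hinge [(array([ 0.6  , -0.083,  0.096]), 0.59)]
bar_center [(array([ 0.599, -0.081,  0.102]), 0.6)]
pointer_tip [(array([0.627, 0.083, 0.173]), 0.77)]
bin_in [(array([0.586, 0.225, 0.034]), 0.76)]
cup_rim [(array([ 0.632, -0.47 ,  0.063]), 0.91)]
carton [(array([ 0.506, -0.422,  0.062]), 0.8)]
carriage [(array([ 0.596, -0.136,  0.099]), 0.68)]
lid [(array([ 0.596, -0.083,  0.101]), 0.64), (array([ 0.509, -0.423,  0.062]), 0.44)]
pointer [(array([0.626, 0.084, 0.175]), 0.52)]
top [406.9773   0.     280.5029] -0.04145234145733305 [[ 0.0128  0.9978 -0.0644  0.5431]
 [-0.9998  0.0117 -0.0164 -0.0327]
 [-0.0156  0.0646  0.9978  1.
[... 286 characters left out ...]
), 0.76)]
bin_in [(array([0.587, 0.271, 0.005]), 0.56), (array([ 0.602, -0.073,  0.097]), 0.31)]
cup_rim [(array([ 0.635, -0.472,  0.051]), 0.97)]
carton [(array([0.584, 0.269, 0.007]), 0.7), (array([ 0.513, -0.395,  0.057]), 0.56)]
carriage [(array([ 0.595, -0.078,  0.096]), 0.59)]
lid [(array([ 0.601, -0.074,  0.094]), 0.9)]
pointer [(array([0.614, 0.085, 0.191]), 0.71)]
wrist [342.3408   0.     279.6393] -0.037535497482495864 [[ 0.2811 -0.9126 -0.297   0.0779]
 [ 0.9597  0.2675  0.0864  0.5497]
 [ 0.0006 -0.3093  0.951   0.3737]
 [ 0.      0.      0.      1.    ]]
jig []
push_face []
lid_hinge []
bar_center []
pointer_tip []
bin_in []
cup_rim []
carton []
carriage []
lid []
pointer []
1.8
```

View pics/side0.png

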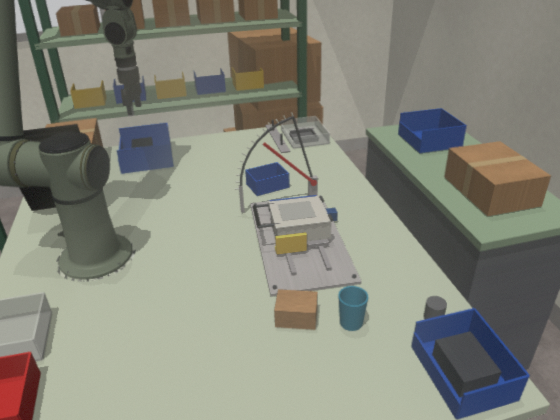

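View pics/top0.png

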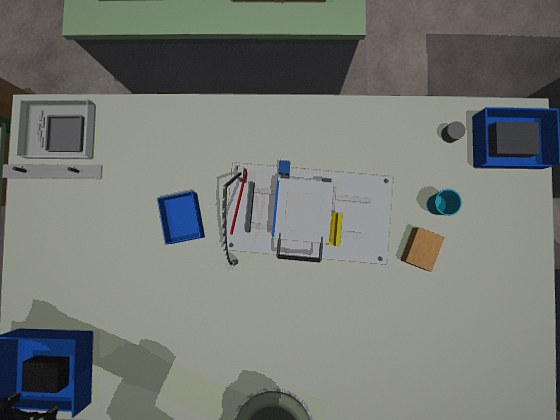

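```bash
python3 - <<'E'
import cv2
a=cv2.imread('pics/top0.png')[145:285,210:410]; cv2.imwrite('pics/top0z.png',cv2.resize(a,None,fx=4,fy=4,interpolation=cv2.INTER_CUBIC))
a=cv2.imread('pics/side0.png')[105:335,220:400]; cv2.imwrite('pics/side0z.png',cv2.resize(a,None,fx=2.6,fy=2.6,interpolation=cv2.INTER_CUBIC)) 
E
```

```text
(no output)
```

View pics/top0z.png

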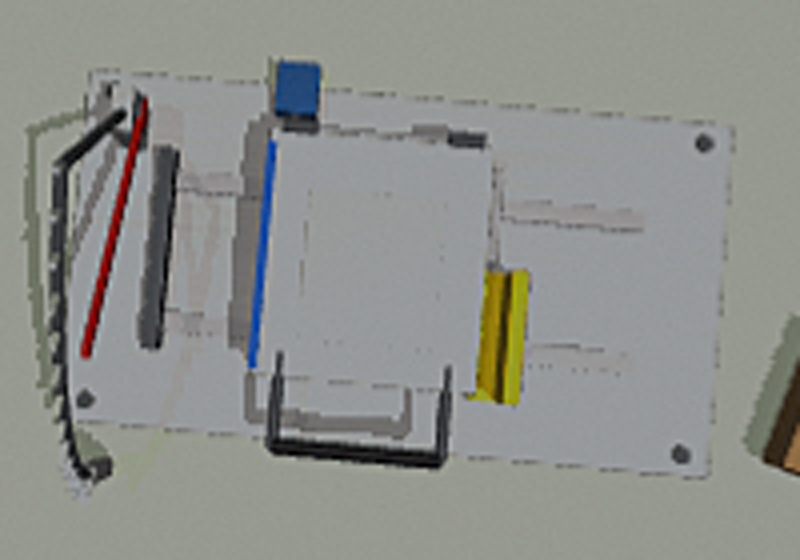

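View pics/side0z.png

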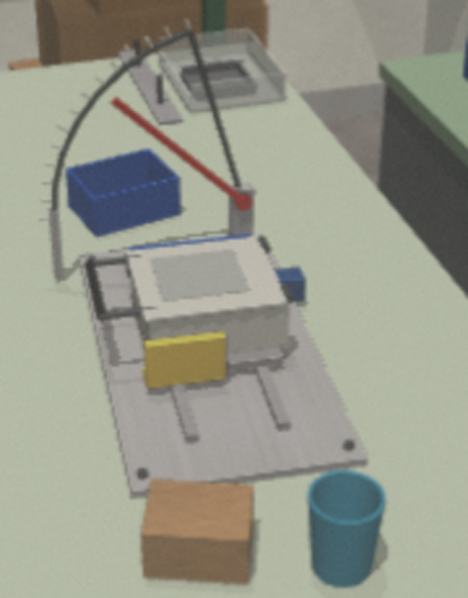

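```bash
cat > fit.py <<'E'
from h import *
import pickle
from scipy.optimize import least_squares
np.set_printoptions(precision=4,suppress=True)
S={n:robot.snapshot(n) for n in ['top','side']}
pickle.dump(S,open('S.pkl','wb'))
z=lambda u,v:np.array([210+(u+.5)/4-.5,145+(v+.5)/4-.5])
zs=lambda u,v:np.array([220+(u+.5)/2.6-.5,105+(v+.5)/2.6-.5])
def J(p,a):
    c,s=np.cos(p[2]),np.sin(p[2]); return np.array([p[0]+c*a[0]-s*a[1],p[1]+s*a[0]+c*a[1],a[2]])
# params x,y,yaw,slide,pointer,yellow_x, tiplen
h=.012
def obs(p):
    c=p[3]-.1
    L=[('top',(.125,-.31,h),z(733,126)),('top',(-.125,-.31,h),z(708,476)),('top',(-.125,.15,h),z(77,422)),('top',(.125,.15,h),z(92,72)),
    ('side',(-.125,-.31,h),zs(133,493)),('side',(.125,-.31,h),zs(366,460)),
    ('top',(-.125,c+.055,.1),z(270,452)),('top',(-.125,c-.055,.1),z(443,463)),
    ('top',(p[5]+.045,c-.105,.083),z(527,270)),('top',(p[5]-.045,c-.105,.083),z(517,405)),
    ('side',(p[5]-.045,c-.105,.083),zs(145,345)),('side',(p[5]+.045,c-.105,.083),zs(225,335)),
    ('side',(p[5]-.045,c-.105,.023),zs(148,387)),('side',(p[5]+.045,c-.105,.023),zs(226,377)),
    ('top',(.085-p[6]*np.cos(p[4]),.1,.094+p[6]*np.sin(p[4])),z(84,355)),
    ('side',(.085-p[6]*np.cos(p[4]),.1,.094+p[6]*np.sin(p[4])),zs(113,100)),
    ('side',(.085,.1,.094),zs(245,203)),]
    return L
def res(p): return np.concatenate([proj(S[n],J(p,np.array(a)))-o for n,a,o in obs(p)])
r=least_squares(res,[.6,-.02,0,.03,.6,-.02,.22],loss='soft_l1')
print(r.x); print(res(r.x).reshape(-1,2))
p=r.x; np.save('p.npy',p); c=p[3]-.1
print('push',J(p,(p[5],c-.105,.06)),'bar home',J(p,(-.125,0,.094)),'tip',J(p,(.085-p[6]*np.cos(p[4]),.1,.094+p[6]*np.sin(p[4]))))
E
python3 fit.py
```

```text
[ 0.6096 -0.0145 -0.0712  0.0433  0.794  -0.0385  0.2259]
[[ 0.3175 -0.4317]
 [ 0.6228  0.4124]
 [-4.9544  0.0752]
 [-0.6038 -0.0593]
 [-1.1058  0.1199]
 [ 0.7443 -0.349 ]
 [-0.3225 -1.0863]
 [-1.2172 -0.2371]
 [ 0.0091 -0.5996]
 [-0.0508 -0.3406]
 [-0.2261  0.5781]
 [ 0.3392  0.5012]
 [-0.714   1.3395]
 [-0.1114  1.1907]
 [ 0.8611 -0.1592]
 [-0.3294 -0.1192]
 [-1.3497  0.406 ]]
push [ 0.5597 -0.1731  0.06  ] bar home [ 0.4849 -0.0056  0.094 ] tip [0.5435 0.0904 0.2551]
```

```bash
cat > plan.py <<'E'
from h import *
def plan(wps,step=.028,tw=4.5):
    """wps: list of (x,y,z,yaw_deg of tool z). returns rows"""
    st=robot.get_state(); P=np.array(st['tcp_pos']); R=np.array(st['tool_rot']); psi=np.degrees(np.arctan2(R[1,2],R[0,2]))
    out=[]
    for g in wps:
        d=np.array(g[:3])-P; dp=g[3]-psi; n=max(1,int(np.ceil(max(np.linalg.norm(d)/step/1.3,np.abs(d).max()/step,abs(dp)/tw))))
        for i in range(n):
            a=np.radians(psi); X=np.array([np.sin(a),-np.cos(a),0]);Z=np.array([np.cos(a),np.sin(a),0])
            v=(np.array(g[:3])-P)/(n-i)
            t=(g[3]-psi)/(n-i)
            row=np.round([v@X/.03,-v[2]/.03,v@Z/.03,-t/5],2); row=np.clip(row,-1,1)
            P=P+.03*(row[0]*X+row[2]*Z)-np.array([0,0,.03*row[1]]); psi-=5*row[3]
            out.append([float(x) for x in row])
    for i in range(0,len(out),10): print(out[i:i+10])
def st():
    s=robot.get_state(); R=np.array(s['tool_rot']); print(s['t'],np.round(s['tcp_pos'],4),'yaw',round(float(np.degrees(np.arctan2(R[1,2],R[0,2]))),2),'F',np.round(s['ft_force'],1),'w',round(s['width'],4),np.round(s['q'],2))
E
python3 -c "
from plan import *
st(); plan([(.28,.28,.19,42),(.36,.0,.19,0),(.38,-.21,.19,-4.1),(.556,-.222,.15,-4.1)])"
```

```text
1.9 [0.1545 0.5279 0.1918] yaw 73.68 F [ 0.3  0.3 -0.6] w 0.0853 [ 1.15  0.33 -0.19  1.05  0.    1.44]
[[0.7, 0.01, -0.75, 0.7], [0.75, 0.01, -0.71, 0.7], [0.79, 0.01, -0.66, 0.71], [0.83, 0.01, -0.61, 0.7], [0.87, 0.0, -0.56, 0.71], [0.9, 0.01, -0.5, 0.7], [0.92, 0.0, -0.44, 0.71], [0.95, 0.01, -0.39, 0.7], [0.98, 0.0, -0.33, 0.71], [0.87, 0.0, -0.43, 0.84]]
[[0.9, 0.0, -0.36, 0.84], [0.93, 0.0, -0.29, 0.84], [0.94, 0.0, -0.23, 0.84], [0.96, 0.0, -0.16, 0.84], [0.97, 0.0, -0.08, 0.84], [0.97, 0.0, -0.01, 0.84], [0.97, 0.0, 0.06, 0.84], [0.96, 0.0, 0.12, 0.84], [0.95, 0.0, 0.2, 0.84], [0.87, 0.0, 0.08, 0.1]]
[[0.87, 0.0, 0.09, 0.1], [0.87, 0.0, 0.1, 0.1], [0.87, 0.0, 0.11, 0.1], [0.87, 0.0, 0.11, 0.1], [0.87, 0.0, 0.12, 0.11], [0.88, 0.0, 0.13, 0.1], [0.87, 0.0, 0.14, 0.11], [-0.0, 0.19, 0.84, -0.0], [-0.0, 0.19, 0.84, -0.0], [-0.0, 0.19, 0.84, -0.0]]
[[-0.01, 0.19, 0.84, -0.0], [-0.0, 0.19, 0.84, -0.0], [-0.01, 0.19, 0.84, -0.0], [-0.0, 0.19, 0.84, -0.0]]
```

carry_out --pt "0.7 0 -0.75 0.7" --pt "0.75 0 -0.7 0.7" --pt "0.8 0 -0.65 0.7" --pt "0.8 0 -0.6 0.7" --pt "0.85 0 -0.55 0.7" --pt "0.9 0 -0.5 0.7" --pt "0.9 0 -0.45 0.7" --pt "0.95 0 -0.4 0.7" --pt "1 0 -0.3 0.7" --pt "0.85 0 -0.4 0.8" --hand 1 --force 40

```text
t: 2.73
tcp_pos: [0.2898, 0.2487, 0.1911]
tool_rot: [[0.605, 0.004, 0.797], [-0.797, 0.005, 0.605], [-0.002, -1.0, 0.006]]
ft_force: [0.3, 0.2, -0.0]
width: 0.0
```

```bash
python3 -c "
from plan import *
st(); plan([(.36,.0,.19,0),(.38,-.21,.19,-4.1),(.556,-.222,.15,-4.1)])"
```

```text
2.7333 [0.2898 0.2487 0.1911] yaw 37.2 F [ 0.3  0.2 -0. ] w 0.0 [ 0.51  0.   -0.59  0.97  0.    1.43]
[[0.89, 0.0, -0.35, 0.83], [0.91, 0.0, -0.28, 0.83], [0.93, 0.01, -0.22, 0.83], [0.95, 0.0, -0.15, 0.83], [0.95, 0.01, -0.08, 0.82], [0.96, 0.0, -0.01, 0.83], [0.96, 0.01, 0.06, 0.82], [0.95, 0.0, 0.12, 0.83], [0.93, 0.01, 0.19, 0.82], [0.88, -0.0, 0.08, 0.1]]
[[0.87, -0.0, 0.09, 0.1], [0.87, -0.0, 0.1, 0.1], [0.87, -0.0, 0.11, 0.1], [0.87, -0.0, 0.11, 0.11], [0.87, -0.0, 0.12, 0.1], [0.88, -0.0, 0.13, 0.11], [0.87, -0.0, 0.15, 0.1], [-0.0, 0.19, 0.84, 0.0], [-0.0, 0.19, 0.84, 0.0], [-0.0, 0.19, 0.84, 0.0]]
[[-0.01, 0.19, 0.84, 0.0], [-0.0, 0.19, 0.84, 0.0], [-0.01, 0.19, 0.84, 0.0], [-0.0, 0.19, 0.84, 0.0]]
```

Motion tracks well. Continue.

carry_out --pt "0.9 0 -0.35 0.85" --pt "0.9 0 -0.3 0.85" --pt "0.95 0 -0.2 0.85" --pt "0.95 0 -0.15 0.8" --pt "0.95 0 -0.1 0.8" --pt "0.95 0 0 0.8" --pt "0.95 0 0.05 0.8" --pt "0.95 0 0.1 0.8" --pt "0.95 0 0.2 0.8" --pt "0.9 0 0.1 0.1"

```text
t: 3.57
tcp_pos: [0.3614, -0.0432, 0.1928]
tool_rot: [[-0.036, 0.014, 0.999], [-0.999, 0.005, -0.036], [-0.006, -1.0, 0.014]]
ft_force: [1.4, 0.6, 0.3]
width: -0.0004
```

carry_out --pt "0.85 0 0.1 0.1" --pt "0.85 0 0.1 0.1" --pt "0.85 0 0.1 0.1" --pt "0.9 0 0.1 0.1" --pt "0.9 0 0.1 0.1" --pt "0.9 0 0.15 0.1" --pt "0.85 0 0.15 0.1"

```text
t: 4.15
tcp_pos: [0.3731, -0.2384, 0.1936]
tool_rot: [[-0.104, 0.019, 0.994], [-0.995, 0.003, -0.104], [-0.005, -1.0, 0.018]]
ft_force: [1.5, -0.7, -0.3]
width: 0.0001
```

```bash
python3 -c "
from plan import *
st(); plan([(.556,-.222,.12,-4.1),(.556,-.222,.045,-4.1)])"
```

```text
4.15 [ 0.3731 -0.2384  0.1936] yaw -5.96 F [ 1.5 -0.7 -0.3] w 0.0001 [-0.75  0.11 -0.46  0.98  0.02  0.93]
[[-0.17, 0.35, 0.86, -0.05], [-0.16, 0.35, 0.86, -0.05], [-0.16, 0.35, 0.86, -0.05], [-0.16, 0.35, 0.86, -0.06], [-0.15, 0.35, 0.86, -0.05], [-0.15, 0.35, 0.86, -0.06], [-0.15, 0.35, 0.86, -0.05], [0.0, 0.83, 0.0, -0.0], [0.0, 0.84, 0.0, -0.0], [0.0, 0.83, 0.0, -0.0]]
```

carry_out --pt "-0.15 0.35 0.85 -0.05" --pt "-0.15 0.35 0.85 -0.05" --pt "-0.15 0.35 0.85 -0.05" --pt "-0.15 0.35 0.85 -0.05" --pt "-0.15 0.35 0.85 -0.05" --pt "-0.15 0.35 0.85 -0.05" --pt "-0.15 0.35 0.85 -0.05" --pt "0 0.8 0 0" --pt "0 0.8 0 0" --pt "0 0.8 0 0"

```text
t: 4.98
tcp_pos: [0.5722, -0.2383, 0.0522]
tool_rot: [[-0.087, 0.034, 0.996], [-0.996, -0.009, -0.087], [0.007, -0.999, 0.034]]
ft_force: [0.2, -0.3, -0.3]
width: 0.0003
```

```bash
python3 -c "
from plan import *
st(); snap('side','s1'); plan([(.556,-.222,.045,-4.1)])
import cv2
a=cv2.imread('pics/s1.png')[105:335,220:400]; cv2.imwrite('pics/s1z.png',cv2.resize(a,None,fx=2.6,fy=2.6,interpolation=cv2.INTER_CUBIC)) "
```

```text
4.9833 [ 0.5722 -0.2383  0.0522] yaw -4.99 F [ 0.2 -0.3 -0.3] w 0.0003 [-0.52  0.55 -0.23  0.76  0.01  1.14]
[[-0.44, 0.06, -0.47, -0.18]]
```

View pics/s1z.png

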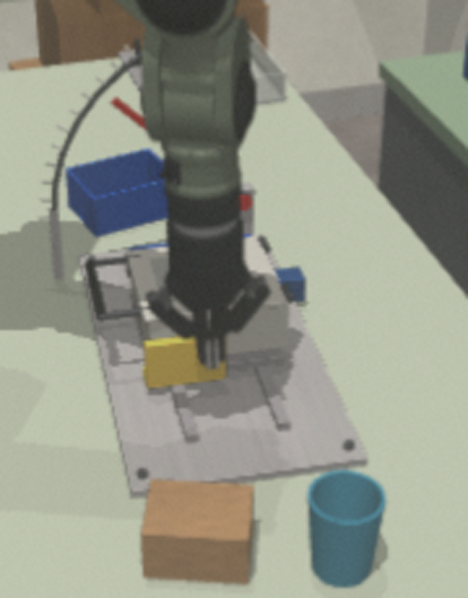

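carry_out --pt "-0.4 0.1 -0.5 -0.1" --pt "-0.7 0 0 0" --pt "-0.5 0 0 0" --pt "-0.4 0 0 0" --pt "-0.4 0 0 0" --pt "-0.4 0 0 0"

```text
t: 5.53
tcp_pos: [0.5588, -0.1517, 0.042]
tool_rot: [[-0.084, 0.022, 0.996], [-0.996, -0.009, -0.084], [0.007, -1.0, 0.022]]
ft_force: [-0.4, -1.5, 0.6]
width: 0.0
```

carry_out --pt "-0.2 0 0 0" --pt "-0.2 0 0 0" --pt "-0.2 0 0 0"

```text
t: 5.78
tcp_pos: [0.5625, -0.1313, 0.0441]
tool_rot: [[-0.082, 0.026, 0.996], [-0.997, -0.011, -0.082], [0.009, -1.0, 0.026]]
ft_force: [-0.4, 0.5, 0.2]
width: 0.0003
```

```bash
python3 -c "
from plan import *
st()"
```

```text
5.7833 [ 0.5625 -0.1313  0.0441] yaw -4.7 F [-0.4  0.5  0.2] w 0.0003 [-0.36  0.49 -0.35  0.7  -0.    1.3 ]
```

carry_out --pt "-0.1 0 0 0" --pt "-0.1 0 0 0" --pt "0 0 0 0"

```text
t: 6.03
tcp_pos: [0.5636, -0.1222, 0.0443]
tool_rot: [[-0.08, 0.027, 0.996], [-0.997, -0.008, -0.08], [0.006, -1.0, 0.027]]
ft_force: [0.3, 0.2, -0.5]
width: 0.0002
```

```bash
python3 -c "
from plan import *
st(); snap('top','t2');snap('side','s2'); 
import cv2
a=cv2.imread('pics/t2.png')[145:285,210:410]; cv2.imwrite('pics/t2z.png',cv2.resize(a,None,fx=4,fy=4,interpolation=cv2.INTER_CUBIC))
a=cv2.imread('pics/s2.png')[105:335,220:400]; cv2.imwrite('pics/s2z.png',cv2.resize(a,None,fx=2.6,fy=2.6,interpolation=cv2.INTER_CUBIC)) "
```

```text
6.0333 [ 0.5636 -0.1222  0.0443] yaw -4.58 F [ 0.3  0.2 -0.5] w 0.0002 [-0.34  0.49 -0.35  0.7   0.    1.31]
```

View pics/t2z.png

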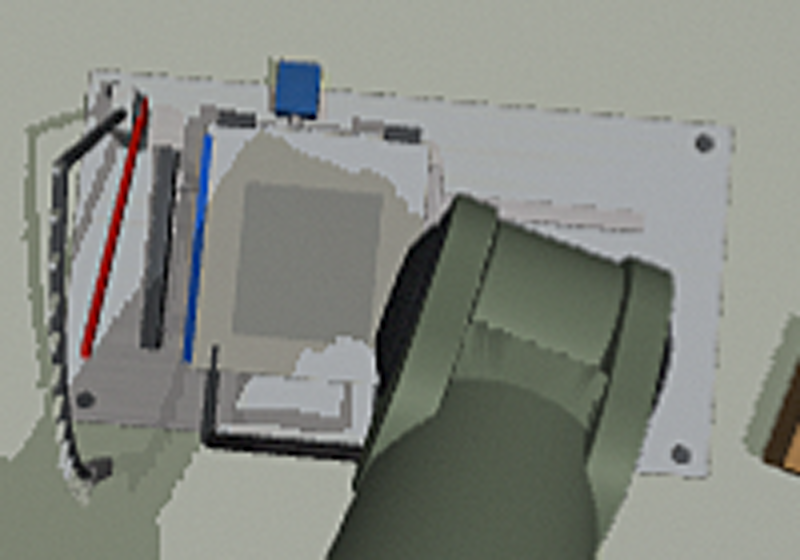

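View pics/s2z.png

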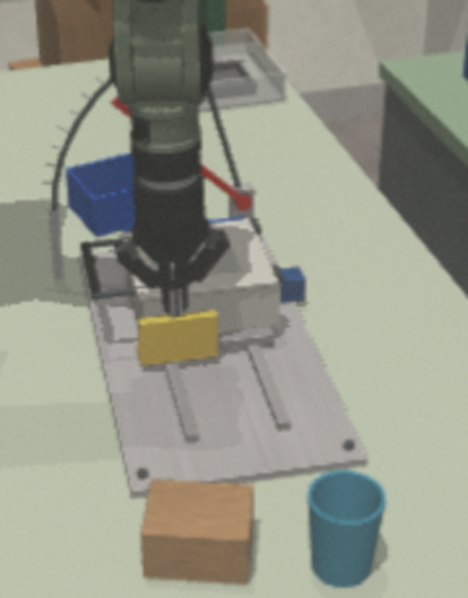

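```bash
python3 - <<'E'
from h import *
import pickle
S=pickle.load(open('S.pkl','rb'));p=np.load('p.npy')
z=lambda q:np.round((q-[220,105]+.5)*2.6-.5)
t=lambda q:np.round((q-[210,145]+.5)*4-.5)
def J(p,a):
    c,s=np.cos(p[2]),np.sin(p[2]); return np.array([p[0]+c*a[0]-s*a[1],p[1]+s*a[0]+c*a[1],a[2]])
print('tcp',z(proj(S['side'],[.5636,-.1222,.0443])),'s1 tcp',z(proj(S['side'],[.5722,-.2383,.0522])))
for sl in [.043,.085,.09,.1]:
    c=sl-.1; print(sl,[z(proj(S['side'],J(p,(p[5]+dx,c-.105,zz)))) for dx in(-.045,.045) for zz in (.083,.023)], 'bar end',t(proj(S['top'],J(p,(-.125,c+.055,.1)))),'lid edge',t(proj(S['top'],J(p,(.085-.162,c+.074,.0975)))),t(proj(S['top'],J(p,(.085,c+.074,.0975)))))
E
```

```text
tcp [178. 343.] s1 tcp [213. 398.]
0.043 [array([144., 347.]), array([146., 391.]), array([226., 336.]), array([226., 380.])] bar end [269. 448.] lid edge [246. 371.] [267. 125.]
0.085 [array([138., 325.]), array([140., 368.]), array([218., 315.]), array([218., 358.])] bar end [205. 442.] lid edge [182. 366.] [204. 120.]
0.09 [array([138., 322.]), array([139., 366.]), array([217., 313.]), array([217., 356.])] bar end [197. 442.] lid edge [175. 365.] [196. 119.]
0.1 [array([136., 317.]), array([138., 360.]), array([215., 308.]), array([215., 351.])] bar end [182. 440.] lid edge [159. 364.] [181. 118.]
```

```bash
python3 -c "
import cv2,numpy as np
o=[]
for f,(r,c) in {'s1':(205,270),'s2':(185,260)}.items():
    a=cv2.imread('pics/%s.png'%f)[r:r+70,c:c+55]; o.append(cv2.resize(a,None,fx=7,fy=7,interpolation=cv2.INTER_CUBIC))
cv2.imwrite('pics/cmp.png',np.hstack(o))"
```

```text
(no output)
```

View pics/cmp.png

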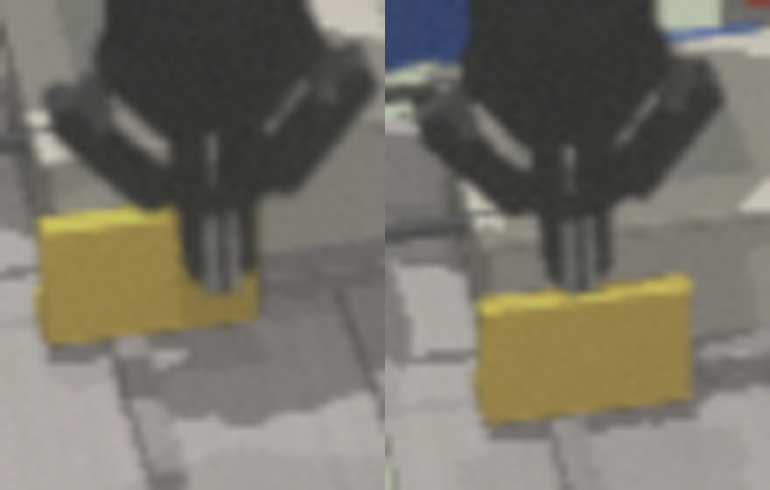

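```bash
python3 - <<'E'
from plan import *
import pickle
np.set_printoptions(precision=4,suppress=True)
p=np.load('p.npy')
def J(p,a):
    c,s=np.cos(p[2]),np.sin(p[2]); return np.array([p[0]+c*a[0]-s*a[1],p[1]+s*a[0]+c*a[1],a[2]])
s=snap('wrist','w2'); st(); print(s['world_from_camera'])
a=cv2.imread('pics/w2.png')
for c in ['tcp','bar']:pass
def dot(P,col,t):
    u=proj(s,P); print(t,u); cv2.circle(a,tuple(int(x) for x in u),3,col,-1)
dot(np.array(robot.get_state()['tcp_pos']),(0,0,255),'tcp')
for y in(-.055,.055): dot(J(p,(-.125,y-.012,.094)),(0,255,0),'bar')
for dx in (-.045,.045): dot(J(p,(p[5]+dx,-.117,.083)),(255,0,255),'plate'); 
for x in (.085,-.077): dot(J(p,(x,.062,.0975)),(255,255,0),'lid')
cv2.imwrite('pics/w2a.png',a)
E
```

```text
6.1833 [ 0.5636 -0.1232  0.0443] yaw -4.63 F [-0.   0.1 -0.4] w -0.0 [-0.34  0.49 -0.35  0.7   0.    1.31]
[[ 0.9964  0.0849 -0.0001  0.5647]
 [-0.0806  0.9453  0.316  -0.0427]
 [ 0.0269 -0.3148  0.9488  0.2256]
 [ 0.      0.      0.      1.    ]]
tcp [280.4392 248.8928]
bar [ 65.2062 200.4781]
bar [   4.6423 -135.5715]
plate [187.282  294.2186]
plate [375.9379 289.9615]
lid [ 664.0649 -192.7626]
lid [ 146.793  -225.8293]
```

View pics/w2a.png

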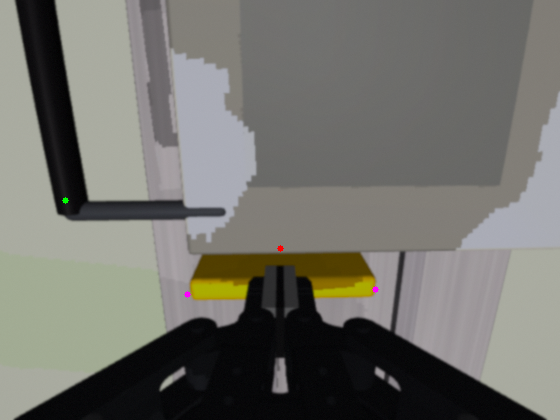

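```bash
python3 - <<'E'
from plan import *
import pickle
S=pickle.load(open('S.pkl','rb'))
s=robot.snapshot('wrist'); q=robot.get_state(); P=np.array(q['tcp_pos']);R=np.array(q['tool_rot'])
for b in [0,.01,.02,.03,.04,.05]:
    X=P-R[:,1]*b
    X1=np.array([.5722,-.2383,.0522])-np.array([.034,-.009,-.999])*b
    print(b,proj(s,X),'s1',proj(S['side'],X1),'s2',proj(S['side'],X))
E
```

```text
0 [280.43296402 248.71847705] s1 [301.70084246 257.68135405] s2 [288.05160956 236.93388363]
0.01 [280.46953984 256.00210687] s1 [301.56447853 254.81036962] s2 [287.89728561 234.17110587]
0.02 [280.50996577 264.05742217] s1 [301.42692939 251.91545541] s2 [287.741802   231.38720942]
0.03 [280.55487739 273.01272137] s1 [301.2881819  248.99635925] s2 [287.58514795 228.5819937 ]
0.04 [280.60505658 283.02608371] s1 [301.14822275 246.05282624] s2 [287.42731262 225.75525631]
0.05 [280.66147562 294.29441954] s1 [301.0070385  243.08459881] s2 [287.26828508 222.90679302]
```

carry_out --pt "0 -1 0 0" --pt "0 -0.3 0 0" --pt "1 0 0 0" --pt "1 0 0 0" --pt "0.2 0 0 0" --pt "0 0 0 0"

```text
t: 6.73
tcp_pos: [0.5569, -0.1916, 0.0848]
tool_rot: [[-0.081, 0.026, 0.996], [-0.997, -0.008, -0.081], [0.006, -1.0, 0.027]]
ft_force: [-0.7, 1.4, 0.1]
width: -0.0001
```

```bash
python3 - <<'E'
from plan import *
snap('side','s3'); st()
a=cv2.imread('pics/s3.png')[165:275,240:340]; cv2.imwrite('pics/s3z.png',cv2.resize(a,None,fx=5,fy=5,interpolation=cv2.INTER_CUBIC))
E
```

```text
6.7833 [ 0.5568 -0.1911  0.0846] yaw -4.61 F [-0.3 -0.3 -0.5] w -0.0005 [-0.46  0.46 -0.27  0.8   0.    1.19]
```

View pics/s3z.png

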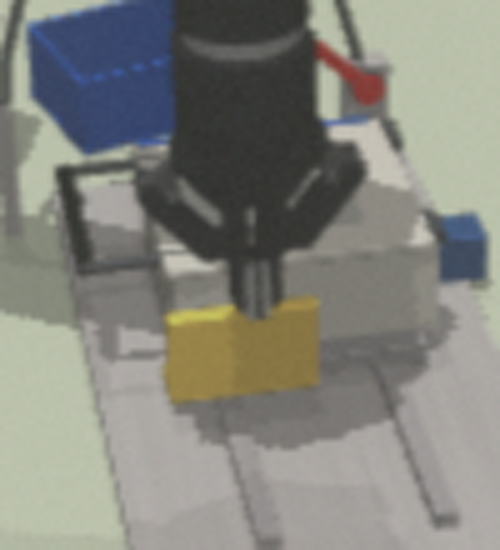

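carry_out --pt "0 0.9 0 0" --pt "0 0.8 0 0" --pt "0 0.5 0 0" --pt "0 0 0 0"

```text
t: 7.12
tcp_pos: [0.56, -0.1896, 0.0176]
tool_rot: [[-0.08, 0.029, 0.996], [-0.997, -0.008, -0.08], [0.005, -1.0, 0.03]]
ft_force: [-1.0, 0.1, -0.5]
width: -0.0
```

```bash
python3 - <<'E'
from plan import *
s=snap('side','s4'); st(); P=np.array(robot.get_state()['tcp_pos']); 
for b in (0,.03,.04,.05): print(proj(s,P+[0,0,b]))
a=cv2.imread('pics/s4.png')[165:275,240:340]; cv2.imwrite('pics/s4z.png',cv2.resize(a,None,fx=5,fy=5,interpolation=cv2.INTER_CUBIC))
E
```

```text
7.1667 [ 0.5605 -0.1897  0.0188] yaw -4.55 F [-0.2 -0.3 -0.1] w 0.0002 [-0.45  0.54 -0.34  0.66  0.01  1.2 ]
[293.07142675 257.42566925]
[292.94535974 249.07386005]
[292.90263973 246.24508909]
[292.85956475 243.39352179]
```

View pics/s4z.png

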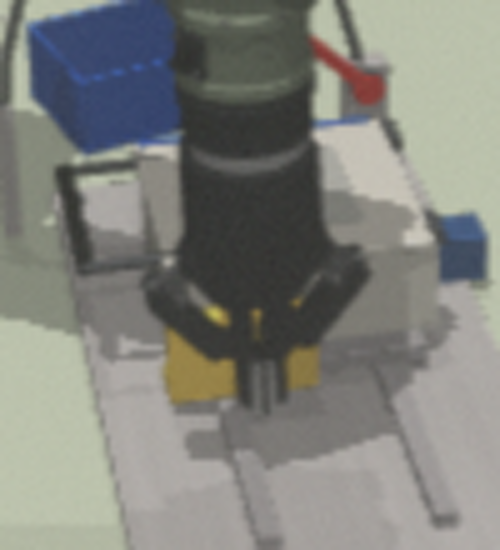

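carry_out --pt "-0.6 0 0 0" --pt "-0.5 0 0 0" --pt "-0.2 0 0 0" --pt "-0.2 0 0 0" --pt "-0.2 0 0 0" --pt "-0.2 0 0 0"

```text
t: 7.67
tcp_pos: [0.5649, -0.145, 0.0215]
tool_rot: [[-0.086, 0.026, 0.996], [-0.996, -0.042, -0.085], [0.039, -0.999, 0.029]]
ft_force: [-2.7, -21.1, -10.2]
width: 0.0003
```

```bash
python3 -c "
from plan import *
st()"
```

```text
7.6667 [ 0.5649 -0.145   0.0215] yaw -4.87 F [ -2.7 -21.1 -10.2] w 0.0003 [-0.36  0.52 -0.37  0.64 -0.03  1.3 ]
```

```bash
python3 - <<'E'
from plan import *
s=snap('side','s5'); t=snap('top','t5'); w_=snap('wrist','w5'); st()
a=cv2.imread('pics/s5.png')[165:275,240:340]; b=cv2.imread('pics/t5.png')[145:285,210:410]
a=cv2.resize(a,None,fx=4,fy=4,interpolation=cv2.INTER_CUBIC)
c=cv2.resize(cv2.imread('pics/w5.png'),(400,300))
cv2.imwrite('pics/s5z.png',np.hstack([a[:440],np.vstack([c,np.zeros((140,400,3),np.uint8)])]))
cv2.imwrite('pics/t5z.png',cv2.resize(b,None,fx=4,fy=4,interpolation=cv2.INTER_CUBIC))
E
```

```text
7.8167 [ 0.5649 -0.1449  0.0215] yaw -4.89 F [ -0.7 -17.8  -8.7] w 0.0 [-0.36  0.52 -0.37  0.64 -0.03  1.3 ]
```

View pics/s5z.png

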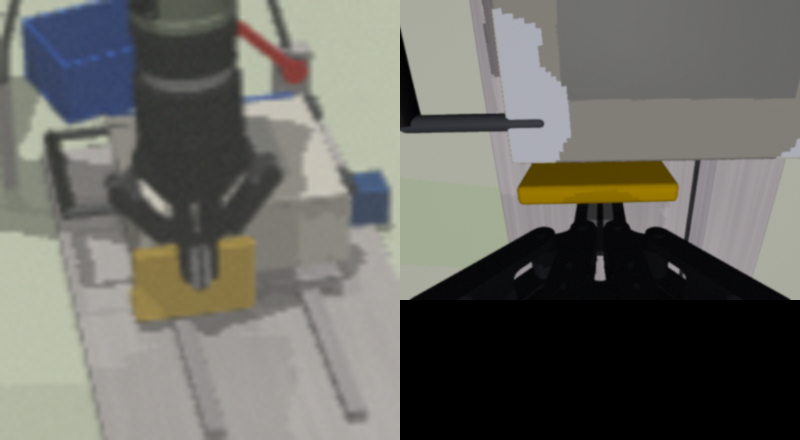

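View pics/t5z.png

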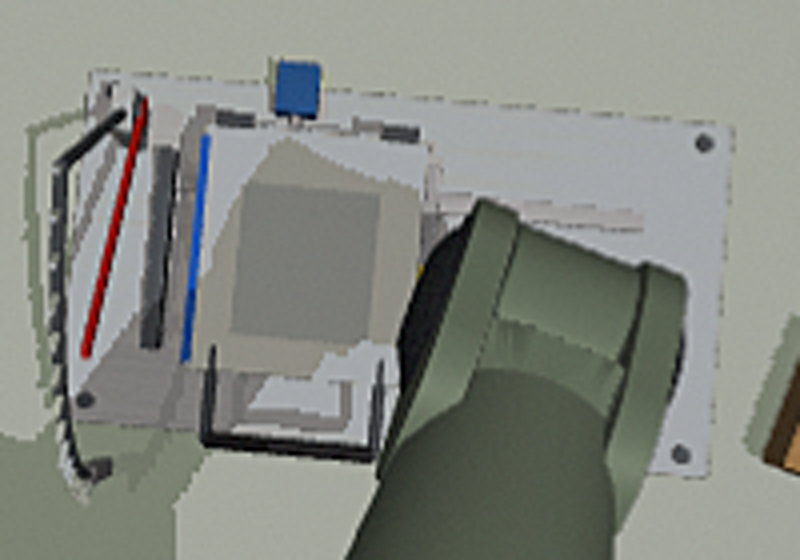

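```bash
python3 -c "
from plan import *
s=robot.get_state(); print(np.round(s['moment'],2),np.round(s['ft_force'],2),np.round(s['joint_efforts'],1)); print(robot.get_state()['t'])"
```

```text
[-3.6   0.37 -0.08] [ -0.71 -17.76  -8.72] [ 10.8 -53.6  20.9   1.5   4.9   0. ]
7.8167
```

carry_out --pt "-0.3 0 0 0"

```text
t: 7.9
tcp_pos: [0.5647, -0.1457, 0.0218]
tool_rot: [[-0.092, 0.022, 0.995], [-0.994, -0.059, -0.091], [0.057, -0.998, 0.028]]
ft_force: [-4.4, -30.1, -7.4]
width: -0.0
```

carry_out --pt "-0.4 0 0 0"

```text
t: 7.98
tcp_pos: [0.5644, -0.1468, 0.0222]
tool_rot: [[-0.101, 0.018, 0.995], [-0.991, -0.085, -0.099], [0.083, -0.996, 0.026]]
ft_force: [-6.8, -39.4, -7.5]
width: 0.0
```

carry_out --pt "0.6 0 0 0" --pt "0.6 0 0 0"

```text
t: 8.15
tcp_pos: [0.5605, -0.1847, 0.0263]
tool_rot: [[-0.1, 0.016, 0.995], [-0.991, -0.092, -0.098], [0.09, -0.996, 0.025]]
ft_force: [0.9, -0.2, -0.3]
width: 0.0
```

```bash
python3 - <<'E'
from plan import *
s=snap('side','s6'); t=snap('top','t6'); w_=snap('wrist','w6'); st()
b=cv2.imread('pics/t6.png')[155:270,225:325]
cv2.imwrite('pics/t6z.png',cv2.resize(b,None,fx=5,fy=5,interpolation=cv2.INTER_CUBIC))
a=cv2.imread('pics/s6.png')[165:275,240:340]; cv2.imwrite('pics/s6z.png',cv2.resize(a,None,fx=5,fy=5,interpolation=cv2.INTER_CUBIC))
E
```

```text
8.3 [ 0.5608 -0.1843  0.0264] yaw -5.73 F [-0.1  0.5 -0.3] w 0.0003 [-0.4   0.52 -0.35  0.64 -0.08  1.27]
```

View pics/t6z.png

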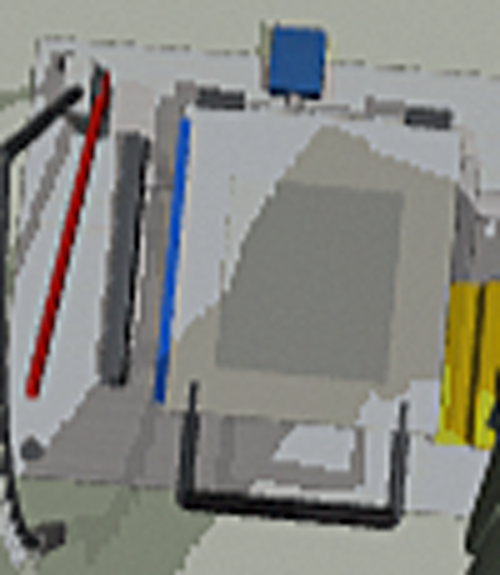

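View pics/s6z.png

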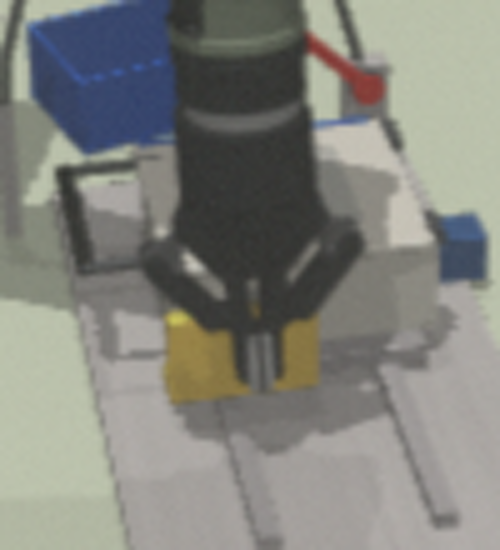

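View pics/w6.png

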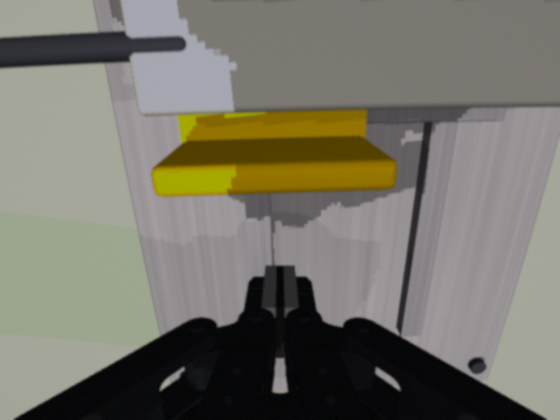

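```bash
python3 - <<'E'
from h import *
import pickle
S=pickle.load(open('S.pkl','rb'));p=np.load('p.npy')
t=lambda q:np.round((q-[225,155]+.5)*5-.5,1)
def J(p,a):
    c,s=np.cos(p[2]),np.sin(p[2]); return np.array([p[0]+c*a[0]-s*a[1],p[1]+s*a[0]+c*a[1],a[2]])
T=S['top']
print('block c',t(proj(T,J(p,(.12,0,.044)))), 'arc foot y.112 x-.155',t(proj(T,J(p,(-.155,.112,.012)))),'pivot',t(proj(T,J(p,(.085,.1,.094)))))
for sl in (.08,.085,.09,.1):
    c=sl-.1
    print(sl,'bar',t(proj(T,J(p,(-.125,c+.055,.1)))),t(proj(T,J(p,(-.125,c-.055,.1)))),'lid front +y',t(proj(T,J(p,(-.077,c+.074,.0975)))),'front -y',t(proj(T,J(p,(-.077,c-.074,.0975)))),'face',t(proj(T,J(p,(p[5]+.045,c-.105,.083)))))
for y in (.07,.08,.09): print('y',y,t(proj(T,J(p,(0,y,.03)))))
E
```

```text
block c [297.8  60.2] arc foot y.112 x-.155 [ 58.8 537.2] pivot [103.2  94.8]
0.08 bar [190.5 503.6] [402.  521.7] lid front +y [162.4 408.2] front -y [445.6 432.1] face [514.7 278.9]
0.085 bar [180.9 502.8] [392.4 520.9] lid front +y [152.9 407.3] front -y [436.  431.3] face [505.3 278.1]
0.09 bar [171.3 502. ] [382.7 520.1] lid front +y [143.3 406.5] front -y [426.5 430.5] face [495.8 277.3]
0.1 bar [152.1 500.4] [363.5 518.4] lid front +y [124.3 404.9] front -y [407.3 428.8] face [477.  275.8]
y 0.07 [154.8 267.1]
y 0.08 [136.9 265.6]
y 0.09 [119.1 264.1]
```

carry_out --pt "0 -0.3 0.6 0" --pt "-0.6 0 0 0" --pt "-0.3 0 0 0" --pt "-0.15 0 0 0"

```text
t: 8.63
tcp_pos: [0.5823, -0.1511, 0.0344]
tool_rot: [[-0.103, 0.018, 0.995], [-0.991, -0.088, -0.101], [0.085, -0.996, 0.027]]
ft_force: [1.0, 0.5, -1.7]
width: -0.0004
```

carry_out --pt "-0.15 0 0 0" --pt "-0.15 0 0 0" --pt "-0.15 0 0 0"

```text
t: 8.88
tcp_pos: [0.5821, -0.1497, 0.0349]
tool_rot: [[-0.106, 0.012, 0.994], [-0.987, -0.12, -0.104], [0.118, -0.993, 0.025]]
ft_force: [-1.6, -14.6, -1.2]
width: -0.0003
```

```bash
python3 - <<'E'
from plan import *
st(); s=robot.get_state(); print(s['moment'],s['ft_force']); t=snap('top','t7'); w_=snap('wrist','w7'); st()
b=cv2.imread('pics/t7.png')[155:270,225:325]
cv2.imwrite('pics/t7z.png',cv2.resize(b,None,fx=5,fy=5,interpolation=cv2.INTER_CUBIC))
E
```

```text
8.8833 [ 0.5821 -0.1497  0.0349] yaw -5.98 F [ -1.6 -14.6  -1.2] w -0.0003 [-0.31  0.53 -0.31  0.68 -0.11  1.36]
[-2.9080915   0.3518268  -0.03571862] [ -1.60852422 -14.61544948  -1.19532829]
8.9833 [ 0.5821 -0.1497  0.0349] yaw -5.97 F [ -2.5 -14.3  -2.1] w -0.0002 [-0.31  0.53 -0.31  0.68 -0.11  1.36]
```

View pics/t7z.png

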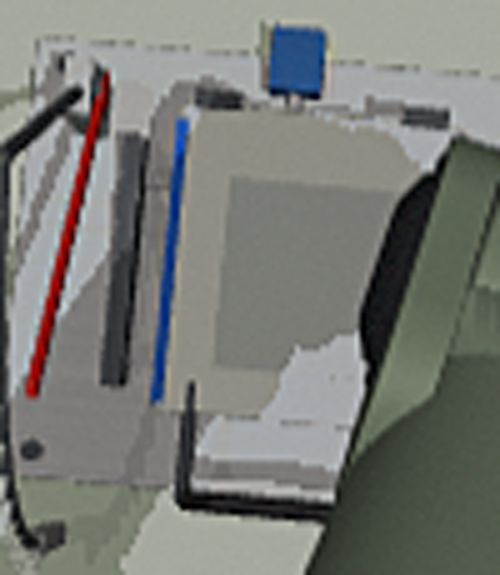

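View pics/w7.png

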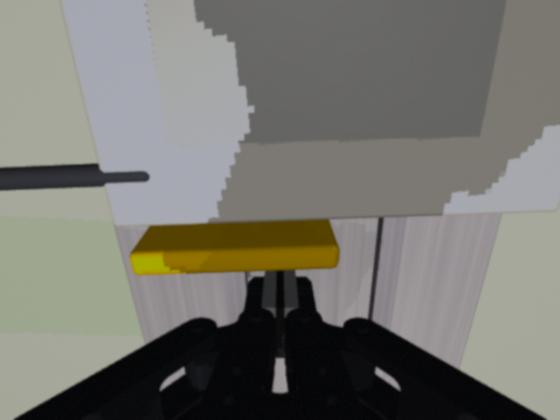

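```bash
python3 - <<'E'
import cv2,numpy as np
for f in ['top0','t2','t5','t6','t7']:
    a=cv2.imread(f'pics/{f}.png').astype(float)[182:228,240:290]
    m=np.clip(a[...,0]-a[...,2]-60,0,None); xs=np.arange(240,290)
    print(f,round((m*xs).sum()/m.sum(),2),m.sum())
E
python3 - <<'E'
import cv2
o=[]
for f in ['t2','t6']:
    a=cv2.imread(f'pics/{f}.png')[155:200,255:320]; o.append(cv2.resize(a,None,fx=9,fy=9,interpolation=cv2.INTER_CUBIC))
cv2.imwrite('pics/dz.png',o[1])
E
```

```text
top0 275.38 7456.0
t2 259.44 6201.0
t5 258.85 7737.0
t6 259.17 8476.0
t7 258.8 4856.0
```

View pics/dz.png

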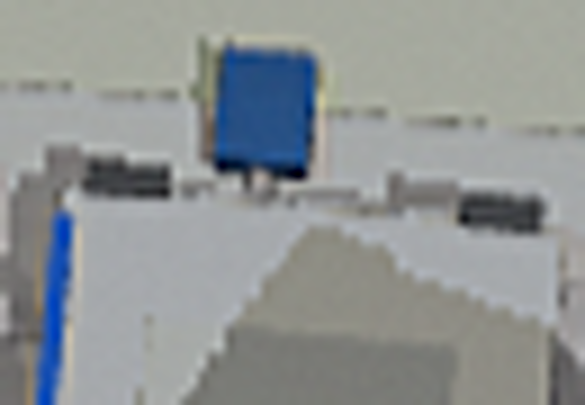

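carry_out --pt "0.3 0 -0.3 0" --pt "0.1 0.5 -0.3 0"

```text
t: 9.15
tcp_pos: [0.5659, -0.1632, 0.0234]
tool_rot: [[-0.105, 0.018, 0.994], [-0.987, -0.124, -0.102], [0.121, -0.992, 0.031]]
ft_force: [0.2, -0.4, 0.1]
width: -0.0
```

carry_out --pt "-0.3 0 0 0" --pt "-0.3 0 0 0"

```text
t: 9.32
tcp_pos: [0.5638, -0.1506, 0.0205]
tool_rot: [[-0.111, 0.012, 0.994], [-0.985, -0.134, -0.108], [0.132, -0.991, 0.027]]
ft_force: [-3.1, -27.7, 10.7]
width: 0.0005
```

carry_out --pt "-0.6 0 0 0"

```text
t: 9.4
tcp_pos: [0.565, -0.1411, 0.0205]
tool_rot: [[-0.117, 0.01, 0.993], [-0.982, -0.151, -0.114], [0.149, -0.988, 0.027]]
ft_force: [-3.2, -7.3, 6.0]
width: -0.0003
```

```bash
python3 - <<'E'
from plan import *
st(); s=robot.get_state(); print(s['moment'],s['qd']); t=snap('top','t8'); st()
a=cv2.imread('pics/t8.png').astype(float)[182:228,240:290]
m=np.clip(a[...,0]-a[...,2]-60,0,None); xs=np.arange(240,290)
print(round((m*xs).sum()/m.sum(),2),m.sum())
E
```

```text
9.4 [ 0.565  -0.1411  0.0205] yaw -6.53 F [-3.2 -7.3  6. ] w -0.0003 [-0.29  0.52 -0.38  0.61 -0.14  1.4 ]
[-1.37093444  0.73924715 -0.08974185] [ 0.39496302  0.00630732 -0.03910364 -0.01439079  0.04704266  0.40802542]
9.45 [ 0.5657 -0.1349  0.0197] yaw -6.3 F [ -2.8 -16.2   3.4] w -0.0001 [-0.28  0.52 -0.38  0.61 -0.13  1.4 ]
255.44 2599.0
```

```bash
python3 - <<'E'
from plan import *
t=snap('top','t9'); s=snap('side','s9');st()
a=cv2.imread('pics/t9.png').astype(float)[182:228,240:290]
m=np.clip(a[...,0]-a[...,2]-60,0,None); xs=np.arange(240,290)
print(round((m*xs).sum()/m.sum(),2),m.sum())
b=cv2.imread('pics/t9.png')[155:270,225:325]
cv2.imwrite('pics/t9z.png',cv2.resize(b,None,fx=5,fy=5,interpolation=cv2.INTER_CUBIC))
E
```

```text
9.55 [ 0.5658 -0.1351  0.0196] yaw -6.22 F [-3.4 -9.1  3.8] w -0.0002 [-0.28  0.52 -0.38  0.61 -0.13  1.4 ]
252.63 4832.0
```

View pics/t9z.png

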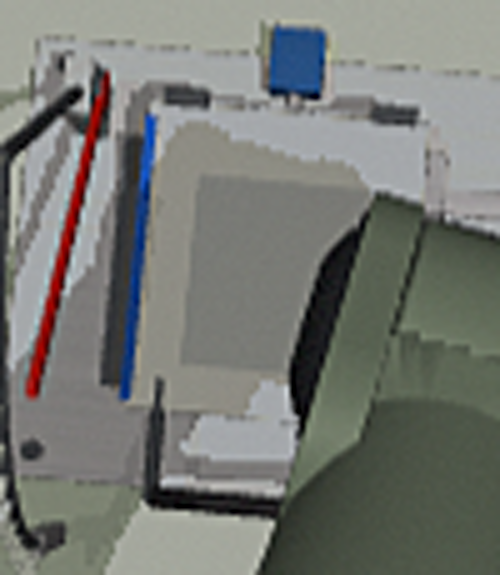

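```bash
cat > plan2.py <<'E'
from plan import *
from scipy.spatial.transform import Rotation as Ro
def plan2(wps,step=.026,tw=4.5,verbose=True):
    s=robot.get_state(); P=np.array(s['tcp_pos']); R=np.array(s['tool_rot']); out=[]
    for g in wps:
        yaw=lambda R:np.degrees(np.arctan2(R[1,2],R[0,2]))
        d=np.array(g[:3])-P; dp=g[3]-yaw(R); n=max(1,int(np.ceil(max(np.linalg.norm(d)/step,abs(dp)/tw))))
        for i in range(n):
            v=R.T@((np.array(g[:3])-P)/(n-i)); t=(g[3]-yaw(R))/(n-i)
            row=np.clip(np.round(np.append(v/.03,-t/5),2),-1,1)
            P=P+R@(row[:3]*.03); R=R@Ro.from_euler('y',row[3]*5,degrees=True).as_matrix()
            out.append([float(x)+0 for x in row])
    for i in range(0,len(out),10): print(out[i:i+10])
    print('end',P.round(4))
E
python3 - <<'E'
from plan2 import *
st(); plan2([(.562,-.165,.022,-6.2),(.555,-.165,.13,-4.1),(.483,-.042,.13,-4.1)])
E
```

```text
9.55 [ 0.5658 -0.1351  0.0196] yaw -6.22 F [-3.4 -9.1  3.8] w -0.0002 [-0.28  0.52 -0.38  0.61 -0.13  1.4 ]
[[0.5, 0.03, -0.01, 0.0], [0.51, 0.03, 0.0, 0.0], [0.1, -0.71, -0.03, -0.08], [0.11, -0.71, -0.03, -0.09], [0.1, -0.72, -0.03, -0.09], [0.11, -0.71, -0.03, -0.08], [0.1, -0.72, -0.03, -0.09], [-0.64, -0.1, -0.45, 0.0], [-0.65, -0.1, -0.45, 0.0], [-0.64, -0.1, -0.45, 0.0]]
[[-0.65, -0.1, -0.44, 0.0], [-0.64, -0.1, -0.45, 0.0], [-0.65, -0.11, -0.44, 0.0]]
end [ 0.4831 -0.042   0.1301]
```

carry_out --pt "0.5 0 0 0" --pt "0.5 0 0 0" --pt "0.1 -0.7 0 -0.1" --pt "0.1 -0.7 0 -0.1" --pt "0.1 -0.7 0 -0.1" --pt "0.1 -0.7 0 -0.1" --pt "0.1 -0.7 0 -0.1"

```text
t: 10.13
tcp_pos: [0.5562, -0.1562, 0.1311]
tool_rot: [[-0.057, 0.003, 0.998], [-0.989, -0.134, -0.056], [0.134, -0.991, 0.011]]
ft_force: [-0.1, 0.2, -0.2]
width: 0.0001
```

carry_out --pt "0 0 0 0" --hand 0.5

```text
t: 10.22
tcp_pos: [0.559, -0.1557, 0.136]
tool_rot: [[-0.056, 0.01, 0.998], [-0.989, -0.136, -0.054], [0.135, -0.991, 0.018]]
ft_force: [0.9, -0.2, 0.4]
width: 0.0111
```

```bash
python3 - <<'E'
from plan2 import *
t=snap('top','t10'); w_=snap('wrist','w10'); st(); plan2([(.483,-.042,.13,-4.1)]); print(robot.get_state()['tool_rot'])
b=cv2.imread('pics/t10.png')[145:285,210:410]
cv2.imwrite('pics/t10z.png',cv2.resize(b,None,fx=4,fy=4,interpolation=cv2.INTER_CUBIC))
a=cv2.imread('pics/t10.png').astype(float)[182:228,240:290]
m=np.clip(a[...,0]-a[...,2]-60,0,None); xs=np.arange(240,290)
print(round((m*xs).sum()/m.sum(),2),m.sum())
E
```

```text
10.3167 [ 0.5571 -0.1552  0.1325] yaw -3.14 F [0.  0.6 0. ] w 0.026 [-0.32  0.39 -0.26  0.87 -0.13  1.3 ]
[[-0.6, -0.07, -0.45, 0.03], [-0.6, -0.07, -0.45, 0.03], [-0.6, -0.07, -0.45, 0.03], [-0.6, -0.08, -0.45, 0.03], [-0.59, -0.07, -0.45, 0.04], [-0.6, -0.08, -0.45, 0.03]]
end [ 0.483  -0.0419  0.13  ]
[[-0.05599175  0.00594885  0.99841351]
 [-0.98941176 -0.13443894 -0.0546859 ]
 [ 0.13390034 -0.99090402  0.01341333]]
252.33 3962.0
```

View pics/t10z.png

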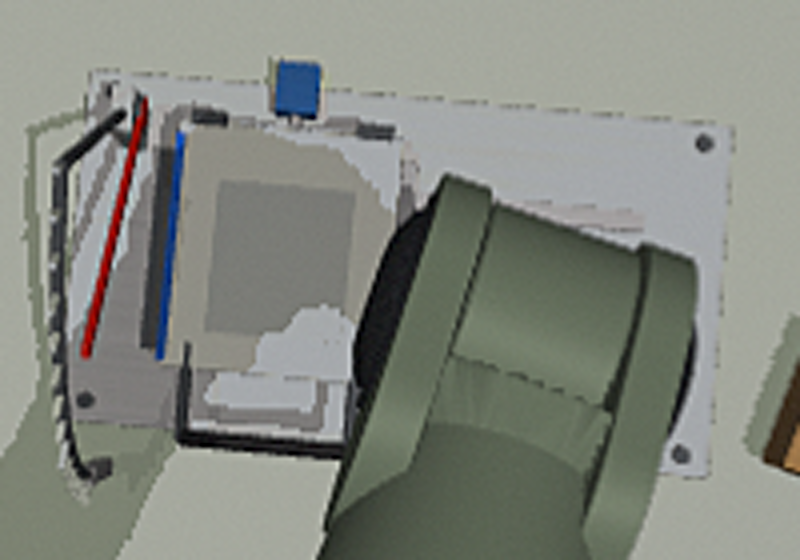

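View pics/w10.png

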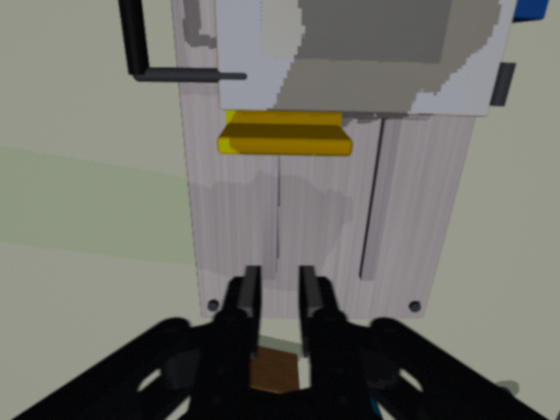

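carry_out --pt "-0.6 -0.1 -0.45 0" --pt "-0.6 -0.1 -0.45 0" --pt "-0.6 -0.1 -0.45 0" --pt "-0.6 -0.1 -0.45 0" --pt "-0.6 -0.1 -0.45 0.1" --pt "-0.5 -0.1 -0.45 0.1" --pt "0 0 0 0"

```text
t: 10.9
tcp_pos: [0.4727, -0.0356, 0.1267]
tool_rot: [[-0.072, -0.007, 0.997], [-0.989, -0.129, -0.073], [0.129, -0.992, 0.002]]
ft_force: [0.1, 0.9, 0.5]
width: 0.0426
```

```bash
python3 - <<'E'
from plan2 import *
p=np.load('p.npy')
def J(p,a):
    c,s=np.cos(p[2]),np.sin(p[2]); return np.array([p[0]+c*a[0]-s*a[1],p[1]+s*a[0]+c*a[1],a[2]])
s=snap('wrist','w11'); st(); q=robot.get_state();R=np.array(q['tool_rot']);P=np.array(q['tcp_pos']); print(R)
G=J(p,(-.125,-.03,.094)); print('G',G,'TCP goal',G+R[:,1]*.049)
for y in (-.055,.055): print(proj(s,J(p,(-.125,y,.094))))
g=G+R[:,1]*.049; plan2([(*g,-4.1)],step=.02)
E
```

```text
10.95 [ 0.4739 -0.0367  0.1268] yaw -4.18 F [ 0.7 -0.9 -0.6] w 0.0424 [-0.14  0.25 -0.49  0.82 -0.13  1.5 ]
[[-0.07271111 -0.00620836  0.99733372]
 [-0.98882446 -0.13004516 -0.07290027]
 [ 0.13015102 -0.99148863  0.00331675]]
G [ 0.48274873 -0.03555726  0.094     ] TCP goal [ 0.48244452 -0.04192947  0.04541706]
[294.73036891 254.31867325]
[298.05098684  85.73144677]
[[-0.04, 0.54, 0.06, 0.0], [-0.04, 0.54, 0.06, 0.0], [-0.04, 0.54, 0.06, -0.01], [-0.04, 0.54, 0.05, 0.0], [-0.04, 0.55, 0.06, -0.01]]
end [ 0.4825 -0.042   0.0454]
```

View pics/w11.png

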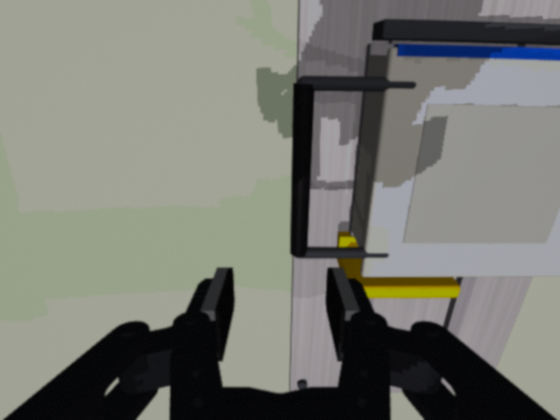

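carry_out --pt "-0.05 0.2 0.2 0" --pt "-0.05 0.5 0.2 0" --pt "-0.05 0.5 0 0"

```text
t: 11.2
tcp_pos: [0.4905, -0.0383, 0.0905]
tool_rot: [[-0.072, -0.0, 0.997], [-0.989, -0.131, -0.072], [0.131, -0.991, 0.009]]
ft_force: [-1.1, -0.0, -0.3]
width: 0.0427
```

```bash
python3 - <<'E'
from plan2 import *
s=snap('wrist','w12'); st(); plan2([(.4845,-.042,.0455,-4.1)],step=.02)
E
```

```text
11.25 [ 0.4881 -0.0381  0.0875] yaw -4.14 F [-0.3  0.1 -2.2] w 0.0424 [-0.14  0.32 -0.51  0.73 -0.13  1.51]
[[-0.01, 0.47, -0.04, 0.0], [-0.02, 0.47, -0.04, 0.0], [-0.01, 0.46, -0.04, -0.01]]
end [ 0.4844 -0.0421  0.0456]
```

View pics/w12.png

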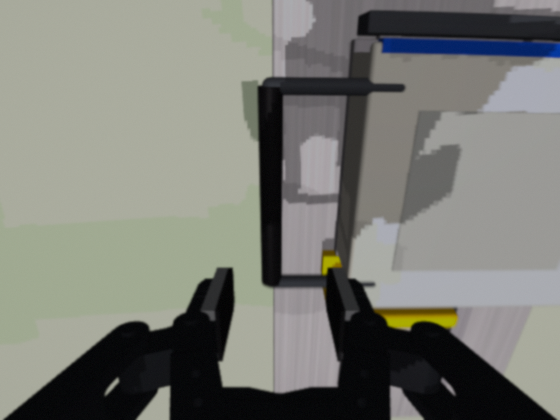

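carry_out --pt "-0.05 0.45 -0.1 0" --pt "0 0.45 -0.05 0" --pt "0 0.4 0 0" --pt "0 0 0 0"

```text
t: 11.58
tcp_pos: [0.4851, -0.0437, 0.0438]
tool_rot: [[-0.075, -0.008, 0.997], [-0.989, -0.13, -0.076], [0.13, -0.991, 0.002]]
ft_force: [-0.6, 0.7, 0.6]
width: 0.043
```

```bash
python3 - <<'E'
from plan2 import *
s=snap('wrist','w13'); st(); t=snap('side','s13')
a=cv2.imread('pics/s13.png')[165:275,220:320]; cv2.imwrite('pics/s13z.png',cv2.resize(a,None,fx=5,fy=5,interpolation=cv2.INTER_CUBIC))
E
```

```text
11.6333 [ 0.4857 -0.0437  0.0448] yaw -4.33 F [-0.2 -0.  -0.1] w 0.0426 [-0.15  0.37 -0.56  0.63 -0.13  1.5 ]
```

View pics/w13.png

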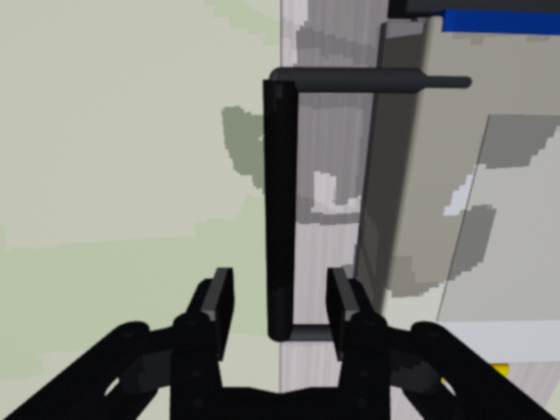

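View pics/s13z.png

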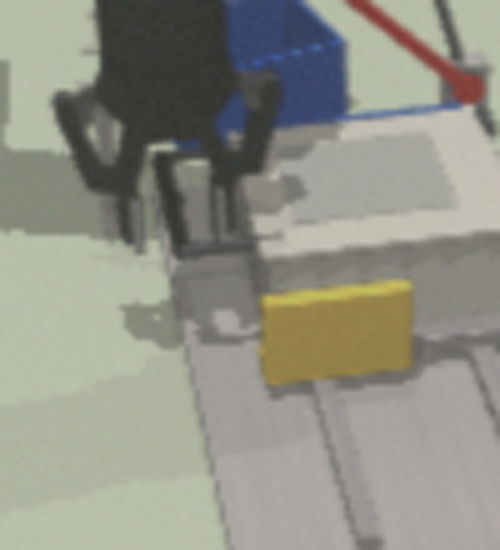

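carry_out --pt "0 0.2 0 0" --pt "0 0 0 0"

```text
t: 11.85
tcp_pos: [0.488, -0.045, 0.0405]
tool_rot: [[-0.076, -0.004, 0.997], [-0.989, -0.131, -0.076], [0.131, -0.991, 0.006]]
ft_force: [-0.3, -0.0, -0.3]
width: 0.0428
```

carry_out --pt "0 0 0 0" --pt "0 0 0 0" --pt "0 0 0 0" --pt "0 0 0 0" --pt "0 0 0 0" --hand 1 --force 50

```text
t: 12.27
tcp_pos: [0.485, -0.045, 0.0417]
tool_rot: [[-0.075, -0.008, 0.997], [-0.988, -0.131, -0.076], [0.132, -0.991, 0.002]]
ft_force: [0.4, -1.0, -3.4]
width: 0.0102
```

```bash
python3 - <<'E'
from plan2 import *
s=snap('wrist','w14'); st(); t=snap('side','s14'); print(robot.get_state()['tool_rot'])
a=cv2.imread('pics/s14.png')[165:275,220:320]; a=cv2.resize(a,None,fx=4,fy=4,interpolation=cv2.INTER_CUBIC)
b=cv2.resize(cv2.imread('pics/w14.png'),(400,300)); cv2.imwrite('pics/c14.png',np.hstack([a,np.vstack([b,np.zeros((140,400,3),np.uint8)])]))
E
```

```text
12.3167 [ 0.4851 -0.0449  0.0416] yaw -4.34 F [-1.6 -0.9 -0.4] w 0.0101 [-0.15  0.38 -0.56  0.62 -0.13  1.49]
[[-0.07537595 -0.00838902  0.9971199 ]
 [-0.98844023 -0.13128813 -0.07582438]
 [ 0.1315461  -0.99130876  0.00160393]]
```

View pics/c14.png

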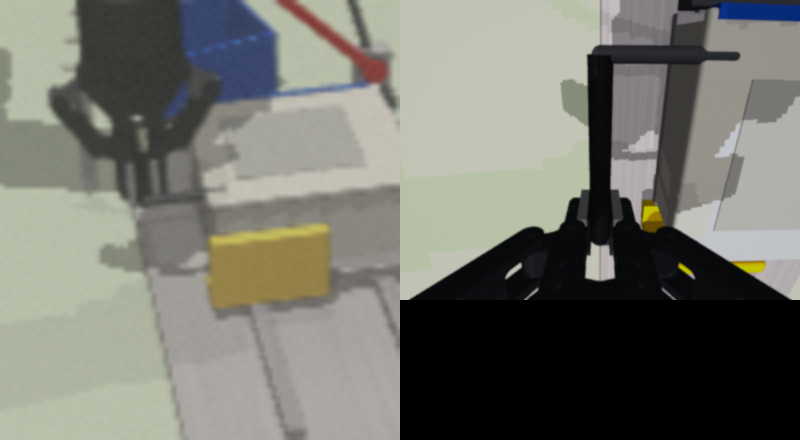

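```bash
cat > lift.py <<'E'
from plan2 import *
import sys
p=np.load('p.npy'); P0=np.array([.485,-.045,.0416]); ux=np.array([np.cos(p[2]),np.sin(p[2]),0])
def at(th): return P0+ux*.21*(1-np.cos(th))+np.array([0,0,.21*np.sin(th)])
def cur():
    P=np.array(robot.get_state()['tcp_pos'])-P0; x=.21-P@ux; return np.degrees(0)+np.arctan2(P[2],x), np.hypot(P[2],x)
if __name__=='__main__':
    a=cur(); print('theta,r',a); st()
    ths=np.linspace(a[0],float(sys.argv[1]),int(sys.argv[2])+1)[1:]
    plan2([(*at(t),-4.1) for t in ths],step=.05)
E
python3 lift.py .6 9
```

```text
theta,r (np.float64(-0.0004400244978485868), np.float64(0.20994977346919289))
12.3667 [ 0.4851 -0.045   0.0415] yaw -4.35 F [-0.8 -1.3 -0.1] w 0.0098 [-0.15  0.38 -0.56  0.62 -0.13  1.49]
[[0.06, -0.46, 0.01, -0.05], [0.06, -0.46, 0.05, 0.0], [0.06, -0.46, 0.08, 0.0], [0.06, -0.45, 0.11, 0.0], [0.06, -0.44, 0.14, 0.0], [0.06, -0.43, 0.16, 0.0], [0.06, -0.42, 0.2, 0.0], [0.05, -0.41, 0.22, 0.0], [0.05, -0.39, 0.26, 0.0]]
end [ 0.5217 -0.0476  0.1602]
```

carry_out --pt "0.05 -0.45 0 0" --pt "0.05 -0.45 0.05 0" --pt "0.05 -0.45 0.1 0" --pt "0.05 -0.45 0.1 0"

```text
t: 12.7
tcp_pos: [0.4909, -0.0455, 0.094]
tool_rot: [[-0.076, -0.013, 0.997], [-0.988, -0.133, -0.077], [0.134, -0.991, -0.003]]
ft_force: [3.1, -1.9, -6.1]
width: 0.0102
```

```bash
python3 lift.py .6 6
```

```text
theta,r (np.float64(0.25125145982450836), np.float64(0.21068599536091007))
12.7 [ 0.4909 -0.0455  0.094 ] yaw -4.41 F [ 3.1 -1.9 -6.1] w 0.0102 [-0.15  0.32 -0.48  0.76 -0.13  1.5 ]
[[0.05, -0.38, 0.13, -0.06], [0.05, -0.38, 0.14, 0.0], [0.05, -0.38, 0.15, 0.0], [0.05, -0.36, 0.18, 0.0], [0.05, -0.35, 0.2, 0.0], [0.04, -0.34, 0.22, 0.0]]
end [ 0.5217 -0.0476  0.1601]
```

Lifting with ~6 N as expected. Continue.

carry_out --pt "0.05 -0.4 0.15 0" --pt "0.05 -0.4 0.15 0" --pt "0.05 -0.4 0.15 0" --pt "0.05 -0.35 0.2 0" --pt "0.05 -0.35 0.2 0"

```text
t: 13.12
tcp_pos: [0.5125, -0.0472, 0.15]
tool_rot: [[-0.075, -0.024, 0.997], [-0.988, -0.132, -0.078], [0.134, -0.991, -0.014]]
ft_force: [1.1, -1.9, -7.1]
width: 0.0101
```

```bash
python3 lift.py .79 5; python3 - <<'E'
from plan2 import *
s=snap('wrist','w15'); t=snap('side','s15'); 
a=cv2.imread('pics/s15.png')[115:275,220:320]; a=cv2.resize(a,None,fx=3.5,fy=3.5,interpolation=cv2.INTER_CUBIC)
b=cv2.resize(cv2.imread('pics/w15.png'),(448,336)); cv2.imwrite('pics/c15.png',np.hstack([a,np.vstack([b,np.zeros((560-336,448,3),np.uint8)])]))
E
```

```text
theta,r (np.float64(0.5362026257888265), np.float64(0.21221666551849755))
13.1167 [ 0.5125 -0.0472  0.15  ] yaw -4.45 F [ 1.1 -1.9 -7.1] w 0.0101 [-0.15  0.31 -0.34  0.93 -0.13  1.5 ]
[[0.03, -0.27, 0.25, -0.07], [0.04, -0.29, 0.2, 0.0], [0.03, -0.28, 0.21, 0.0], [0.04, -0.27, 0.23, 0.0], [0.03, -0.25, 0.24, 0.0]]
end [ 0.5469 -0.0493  0.1906]
```

View pics/c15.png

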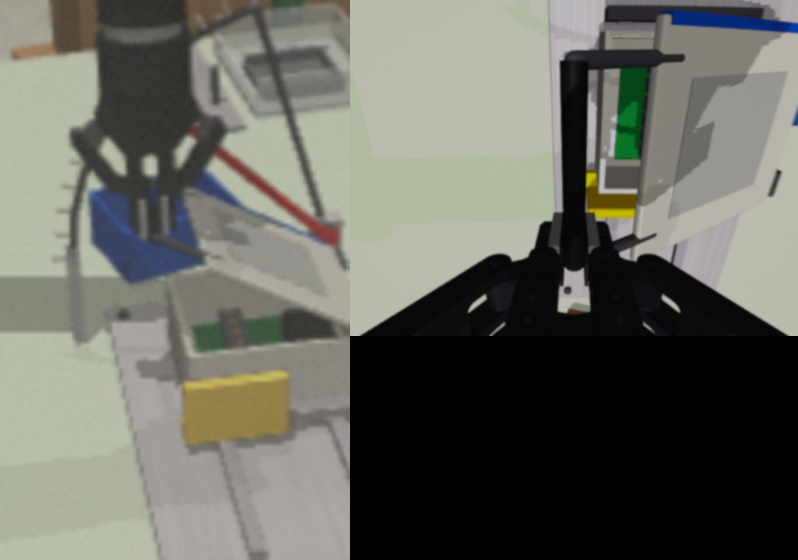

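carry_out --pt "0.05 -0.3 0.25 0" --pt "0.05 -0.3 0.2 0" --pt "0.05 -0.3 0.2 0" --pt "0.05 -0.3 0.25 0"

```text
t: 13.55
tcp_pos: [0.5317, -0.0486, 0.1796]
tool_rot: [[-0.072, -0.041, 0.997], [-0.989, -0.128, -0.077], [0.131, -0.991, -0.031]]
ft_force: [-5.1, 1.0, -3.6]
width: 0.0096
```

```bash
python3 lift.py .79 2; python3 - <<'E'
from plan2 import *
s=snap('wrist','w16'); t=snap('side','s16'); u=snap('top','t16')
a=cv2.imread('pics/s16.png')[115:275,220:360]; a=cv2.resize(a,None,fx=3.5,fy=3.5,interpolation=cv2.INTER_CUBIC)
cv2.imwrite('pics/s16z.png',a)
b=cv2.imread('pics/t16.png')[145:285,210:410]
cv2.imwrite('pics/t16z.png',cv2.resize(b,None,fx=4,fy=4,interpolation=cv2.INTER_CUBIC))
E
python3 lift.py .79 1
```

```text
theta,r (np.float64(0.7022576026490007), np.float64(0.21370344755010684))
13.55 [ 0.5317 -0.0486  0.1796] yaw -4.42 F [-5.1  1.  -3.6] w 0.0096 [-0.14  0.33 -0.22  1.04 -0.13  1.5 ]
[[0.01, -0.16, 0.29, -0.06], [0.03, -0.22, 0.21, 0.0]]
end [ 0.5471 -0.0494  0.1906]
theta,r (np.float64(0.7045158403916567), np.float64(0.21367500989528623))
13.7 [ 0.5321 -0.0486  0.18  ] yaw -4.42 F [-6.   0.1 -2.2] w 0.0099 [-0.14  0.33 -0.22  1.04 -0.13  1.5 ]
[[0.04, -0.37, 0.49, -0.06]]
end [ 0.5471 -0.0495  0.1907]
```

View pics/s16z.png

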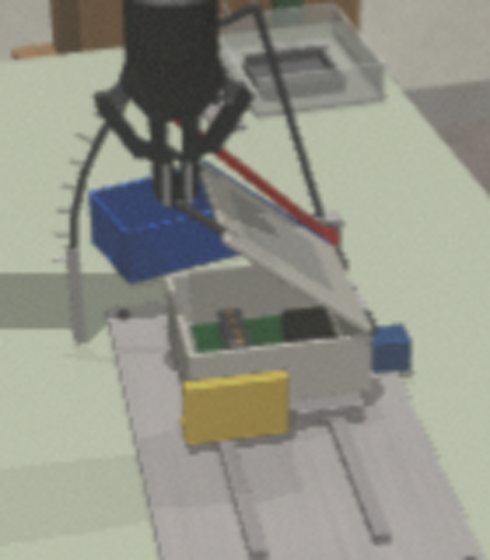

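View pics/t16z.png

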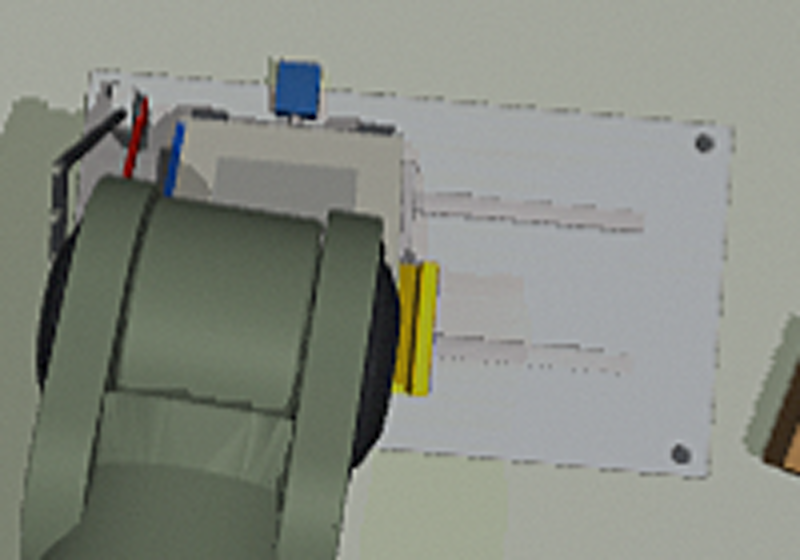

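View pics/w16.png

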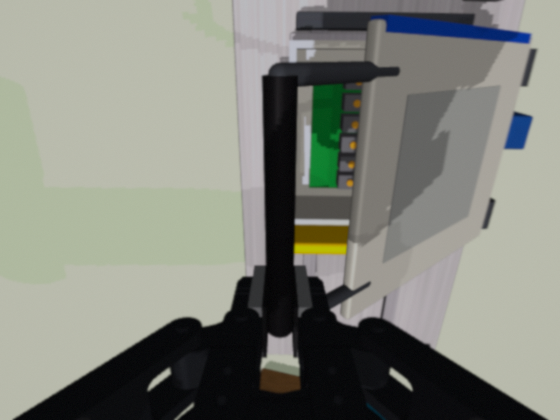

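```bash
cat > ang.py <<'E'
from h import *
p=np.load('p.npy')
def J(p,a):
    c,s=np.cos(p[2]),np.sin(p[2]); return np.array([p[0]+c*a[0]-s*a[1],p[1]+s*a[0]+c*a[1],a[2]])
def lidp(th,d,y,off=0): # d distance from hinge; off normal up
    return J(p,(.085-d*np.cos(th)+off*np.sin(th),y,.094+d*np.sin(th)+off*np.cos(th)))
E
python3 - <<'E'
from ang import *
s=robot.snapshot('side'); w=robot.snapshot('wrist'); print(robot.get_state()['tcp_pos'])
zs=lambda q:np.round((q-[220,115]+.5)*3.5-.5)
for th in (.65,.7,.75,.8,.85):
    print(th,'side front-y top/bot',zs(proj(s,lidp(th,.165,-.074,.0035))),zs(proj(s,lidp(th,.165,-.074,-.0035))),'hinge-y',zs(proj(s,lidp(th,.003,-.074,.0035))),'bar ends',zs(proj(s,lidp(th,.21,-.055))),
     '| wrist front -y,+y',proj(w,lidp(th,.165,-.074,.0035)).round(),proj(w,lidp(th,.165,.074,.0035)).round(),'bar',proj(w,lidp(th,.21,-.055)).round(),proj(w,lidp(th,.21,.055)).round())
E
```

```text
[ 0.53189825 -0.04864398  0.17976614]
0.65 side front-y top/bot [220. 250.] [215. 257.] hinge-y [371. 333.] bar ends [169. 217.] | wrist front -y,+y [333. 316.] [356.  22.] bar [264. 319.] [255.  77.]
0.7 side front-y top/bot [226. 243.] [221. 249.] hinge-y [372. 333.] bar ends [177. 208.] | wrist front -y,+y [344. 324.] [373.  20.] bar [276. 332.] [273.  79.]
0.75 side front-y top/bot [233. 235.] [227. 241.] hinge-y [372. 333.] bar ends [185. 198.] | wrist front -y,+y [356. 332.] [393.  19.] bar [291. 345.] [294.  80.]
0.8 side front-y top/bot [240. 228.] [234. 234.] hinge-y [372. 333.] bar ends [194. 189.] | wrist front -y,+y [369. 340.] [414.  18.] bar [308. 359.] [320.  82.]
0.85 side front-y top/bot [247. 222.] [241. 227.] hinge-y [372. 333.] bar ends [203. 180.] | wrist front -y,+y [383. 348.] [438.  16.] bar [328. 373.] [351.  84.]
```

```bash
python3 - <<'E'
import cv2,numpy as np
a=cv2.imread('pics/s16.png')[150:220,260:335]; cv2.imwrite('pics/s16zz.png',cv2.resize(a,None,fx=8,fy=8,interpolation=cv2.INTER_CUBIC))
E
```

```text
(no output)
```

View pics/s16zz.png

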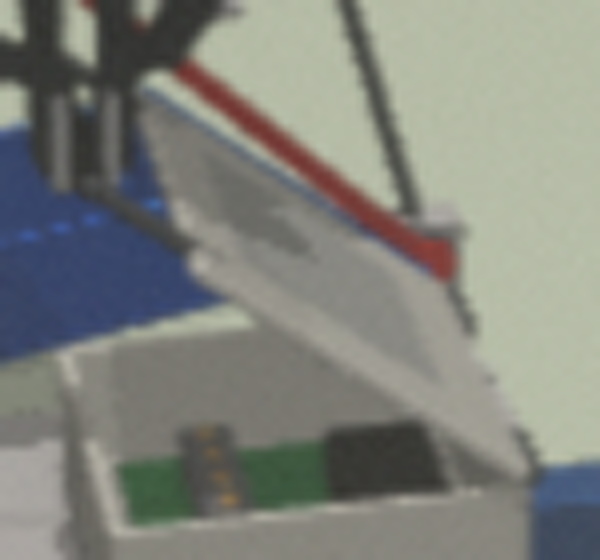

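carry_out --pt "0 -0.25 0.18 0" --pt "0 -0.25 0.18 0"

```text
t: 13.97
tcp_pos: [0.542, -0.0493, 0.1919]
tool_rot: [[-0.073, -0.043, 0.996], [-0.988, -0.133, -0.078], [0.135, -0.99, -0.033]]
ft_force: [3.4, -5.5, -10.6]
width: 0.0101
```

```bash
python3 - <<'E'
from ang import *
from lift import cur
from plan import st
s=snap('side','s17'); w=snap('wrist','w17'); st(); print(cur(),robot.get_state()['tool_rot'])
a=cv2.imread('pics/s17.png')[150:220,260:335]; cv2.imwrite('pics/s17zz.png',cv2.resize(a,None,fx=8,fy=8,interpolation=cv2.INTER_CUBIC))
z8=lambda q:np.round((q-[260,150]+.5)*8-.5)
for th in (.7,.75,.8,.85):
    A=z8(proj(s,lidp(th,.162,.074,.0035)));B=z8(proj(s,lidp(th,.0,.074,.0035)))
    C=z8(proj(s,lidp(th,.226,.1,.005)));D=z8(proj(s,lidp(th,.0,.1,.005)))
    print(th,'side f-y',z8(proj(s,lidp(th,.165,-.074,.0035))),'lid+y',A,B,'slope',((B-A)[1]/(B-A)[0]).round(3),'ptr',C,D,((D-C)[1]/(D-C)[0]).round(3),
     '| wrist front -y,+y',proj(w,lidp(th,.165,-.074,.0035)).round(),proj(w,lidp(th,.165,.074,.0035)).round(),'bar',proj(w,lidp(th,.21,.055)).round())
E
```

```text
14.0667 [ 0.5432 -0.0494  0.193 ] yaw -4.48 F [-1.2 -5.7 -7.6] w 0.01 [-0.14  0.35 -0.17  1.08 -0.14  1.51]
(np.float64(0.7847613610151073), np.float64(0.21430341936579447)) [[-0.07322254 -0.04115854  0.99646597]
 [-0.98809008 -0.13259305 -0.07808375]
 [ 0.13533828 -0.99031564 -0.03095954]]
0.7 side f-y [198. 275.] lid+y [136.  94.] [444. 293.] slope 0.646 ptr [ -1. -22.] [432. 260.] 0.651 | wrist front -y,+y [321. 307.] [337.  23.] bar [242.  77.]
0.75 side f-y [213. 258.] lid+y [149.  79.] [444. 294.] slope 0.729 ptr [ 17. -43.] [432. 260.] 0.73 | wrist front -y,+y [332. 314.] [354.  22.] bar [259.  78.]
0.8 side f-y [229. 242.] lid+y [164.  64.] [445. 294.] slope 0.819 ptr [ 37. -64.] [433. 261.] 0.821 | wrist front -y,+y [343. 321.] [372.  21.] bar [280.  80.]
0.85 side f-y [246. 227.] lid+y [179.  50.] [445. 294.] slope 0.917 ptr [ 58. -84.] [433. 261.] 0.92 | wrist front -y,+y [356. 329.] [392.  20.] bar [305.  81.]
```

View pics/s17zz.png

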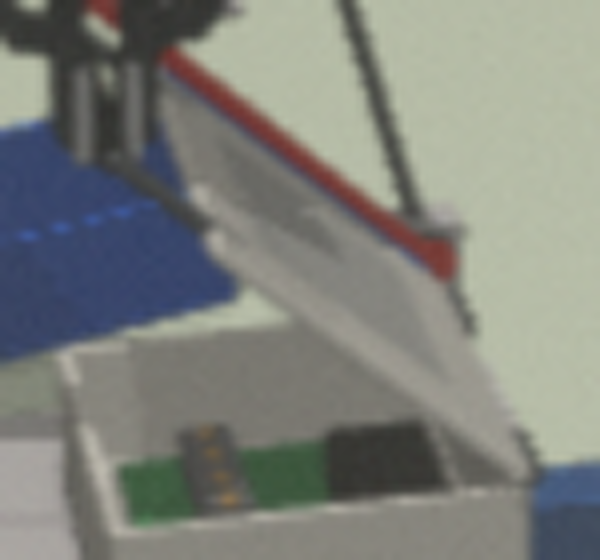

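View pics/w17.png

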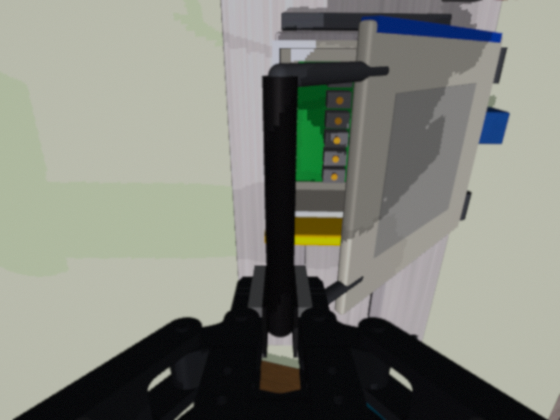

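```bash
python3 - <<'E'
import cv2,numpy as np
def fit(m):
    ys,xs=np.nonzero(m); vx,vy,x0,y0=cv2.fitLine(np.c_[xs,ys].astype(np.float32),cv2.DIST_HUBER,0,.01,.01).ravel(); return len(xs),round(float(vy/vx),3),(round(float(x0),1),round(float(y0),1))
for f in ['side0','s16','s17']:
    a=cv2.imread(f'pics/{f}.png').astype(int); b,g,r=a[...,0],a[...,1],a[...,2]
    R=np.zeros(b.shape,bool); R[130:190,262:318]=1
    red=(r-g>45)&(r-b>45)&R
    print(f,'red',fit(red))
    blue=(b-r>25)&(r<130)&(g<150)&R
    if f!='side0':
        B=np.zeros(b.shape,bool); B[158:186,285:316]=1
        print(' blue',fit(blue&B))
    E=cv2.Canny(a.astype(np.uint8),40,120)
E
python3 - <<'E'
from ang import *
s=robot.snapshot('side')
for th in (.7,.75,.8,.85,.9):
    A=proj(s,lidp(th,.2,.1,0));B=proj(s,lidp(th,.02,.1,0)); C=proj(s,lidp(th,.12,.074,0));D=proj(s,lidp(th,.02,.074,0)); E=proj(s,lidp(th,.16,-.074,.0035));F=proj(s,lidp(th,.02,-.074,.0035))
    print(th,'ptr',((B-A)[1]/(B-A)[0]).round(3),'lid+y',((D-C)[1]/(D-C)[0]).round(3),'lid -y',((F-E)[1]/(F-E)[0]).round(3))
E
```

```text
side0 red (169, 0.785, (290.5, 164.3))
s16 red (86, 0.754, (299.8, 171.6))
0.7 ptr 0.648 lid+y 0.645 lid -y 0.625
0.75 ptr 0.729 lid+y 0.726 lid -y 0.706
0.8 ptr 0.818 lid+y 0.815 lid -y 0.795
0.85 ptr 0.917 lid+y 0.914 lid -y 0.894
0.9 ptr 1.028 lid+y 1.025 lid -y 1.006Traceback (most recent call last):
  File "<stdin>", line 12, in <module>
  File "<stdin>", line 3, in fit
cv2.error: OpenCV(4.12.0) /io/opencv/modules/imgproc/src/linefit.cpp:50: error: (-215:Assertion failed) count > 0 in function 'fitLine2D_wods'
```

```bash
python3 - <<'E'
from ang import *
s=robot.snapshot('side'); print(robot.get_state()['t'])
a=cv2.cvtColor(s['color'],cv2.COLOR_RGB2BGR)[150:220,260:335]; a=cv2.resize(a,None,fx=10,fy=10,interpolation=cv2.INTER_CUBIC)[:600]
z=lambda q:tuple(int(v) for v in np.round((q-[260,150]+.5)*10-.5))
for th,c in ((.74,(255,0,255)),(.79,(0,255,0)),(.84,(255,255,0))):
    pts=[(.162,-.074,.0035),(.162,.074,.0035),(0,.074,.0035),(0,-.074,.0035)]
    P=[z(proj(s,lidp(th,*q))) for q in pts]
    for i in range(4): cv2.line(a,P[i],P[(i+1)%4],c,1)
cv2.imwrite('pics/ov.png',a)
E
```

```text
14.1667
```

View pics/ov.png

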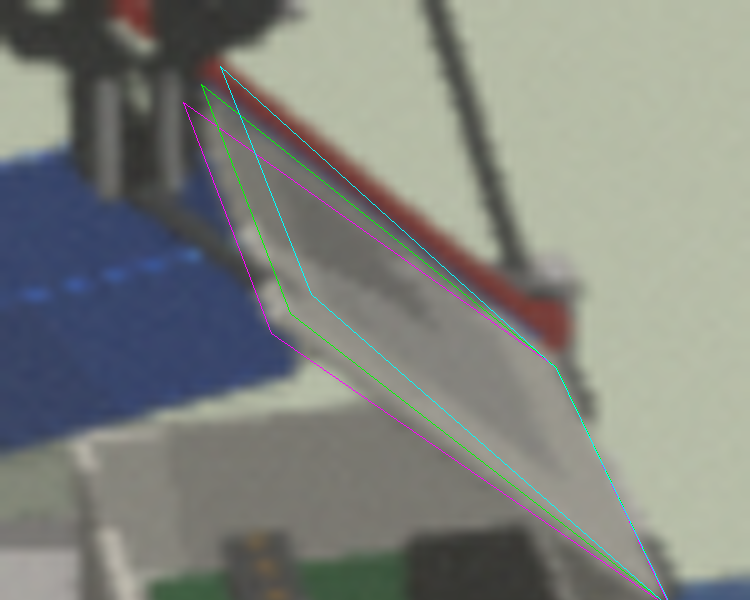

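```bash
python3 - <<'E'
from ang import *
from lift import cur
from plan import st
for i in range(6):
    n='top' if i%2 else 'side'; s=snap(n,f'f{i}'); print(np.round(cur(),4)); st()
    if i<2:
        for q in ['bin_in','cup_rim','carton','pointer_tip']:
            print(n,q,[(np.round((s['world_from_camera']@np.append(d['position'],1))[:3],3),round(d['p'],2)) for d in robot.recognise(n,q)[:1]])
E
```

```text
[0.78   0.2143]
14.2167 [ 0.5425 -0.0494  0.1923] yaw -4.48 F [ 0.  -5.2 -8.9] w 0.0097 [-0.14  0.35 -0.17  1.08 -0.14  1.51]
side bin_in [(array([0.576, 0.223, 0.03 ]), 0.91)]
side cup_rim [(array([ 0.632, -0.473,  0.064]), 0.73)]
side carton [(array([ 0.509, -0.422,  0.06 ]), 0.95)]
side pointer_tip [(array([0.643, 0.08 , 0.16 ]), 0.55)]
[0.7792 0.2143]
14.4667 [ 0.5423 -0.0494  0.1922] yaw -4.49 F [-0.3 -5.5 -7.9] w 0.0097 [-0.14  0.35 -0.17  1.08 -0.14  1.51]
top bin_in [(array([0.584, 0.271, 0.005]), 0.59)]
top cup_rim [(array([ 0.636, -0.47 ,  0.049]), 0.67)]
top carton []
top pointer_tip []
[0.7791 0.2143]
14.7167 [ 0.5424 -0.0493  0.1922] yaw -4.49 F [ 2.2 -4.2 -9.4] w 0.0096 [-0.14  0.35 -0.17  1.08 -0.14  1.51]
[0.7789 0.2143]
14.7667 [ 0.5423 -0.0494  0.1921] yaw -4.49 F [-0.4 -5.8 -8.3] w 0.0097 [-0.14  0.35 -0.17  1.08 -0.14  1.51]
[0.7791 0.2143]
14.8167 [ 0.5424 -0.0493  0.1922] yaw -4.49 F [  0.5  -5.8 -10.4] w 0.0099 [-0.14  0.35 -0.17  1.08 -0.14  1.51]
[0.779  0.2143]
14.8667 [ 0.5423 -0.0494  0.1922] yaw -4.49 F [ 0.2 -5.7 -8.5] w 0.01 [-0.14  0.35 -0.17  1.08 -0.14  1.51]
```

View pics/f4.png

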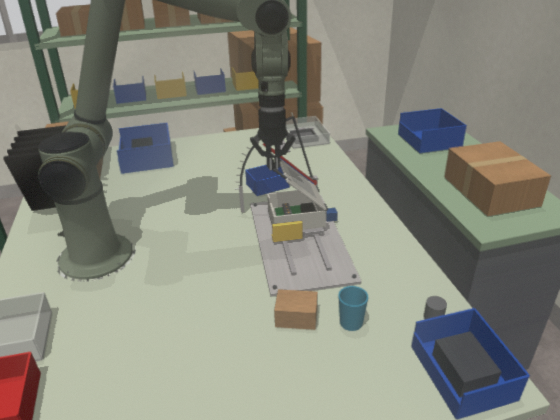

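```bash
python3 -c "
from plan import *
print(robot.hand_in()); st()"
```

```text
the job is handed in; nothing more can be done
None
the job is handed in; nothing more can be done
```

The carriage is home in its detent, the lid is raised to the red pointer's angle, and the gripper is still holding the bar. I handed the job in at about 14.9 s, and `hand_in` reported no verdict.

**Pushing the carriage**
- The closed fingertips show about 37 mm short of the reported TCP. Because of that, my first push reached only the top edge of the yellow plate. It took the carriage to about 0.083 m and slid over.
- I lowered the fingers and pushed again. Forces up to 39 N did not get it past the ridge, although you gave 8 to 10 N. A firmer 18 mm step, starting with about 28 N on the plate, snapped it home. I can't explain the difference.
- Those pushes left the tool tilted about 8°, and I carried that tilt through the rest of the job.

**Last checks**

| Check | Result |
|---|---|
| Lid angle | About 0.78 to 0.79 rad from the arm's position. The image overlay also suggests about 0.78, with individual edges reading roughly 0.75 to 0.83. |
| Pointer angle | About 0.78 to 0.79 rad |
| Lid steadiness | The arm's position held within 0.001 rad over the last 0.65 s, at about 8 N vertical load |
| Grip on the bar | Finger opening 10 mm, with grip force set to 50 N |
| Carriage | The top view put it home within a few mm, measured just after the push. The last top view I inspected, with the lid at about 0.70 rad, still agreed. |
| Bin, cup and carton | Detected within about 10 mm of where they started. The last top view did not find the carton, but the side view did. |
| Pointer | Not found in the top view because the arm covers it. The side detection is biased by the lid covering part of it. In the side picture its line looked unchanged, and nothing touched it. |

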